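# Hang coil hoops on the J-hook and pin it shut

### The arm

A 7-joint arm with a two-finger parallel gripper is mounted at the origin on a cart in front of the work surface, level with it; the furniture and walls round the work are solid. World frame = base frame: x ahead of the robot, y to its left, z up, the work surface at z = 0. Lengths are in m, angles in rad, forces in N, time in s.
With the tool pointing down it reaches from about 0.425 to 0.925 m from the base axis. Payload 6.8 kg.
Tool frame: the origin (TCP) lies on the centre line of the jaws, within the pads' length; the fingertips stand 19 mm ahead of it and the grasp point (between the pads) is the TCP; z points along the fingers, y is the line along which they close (so a half turn about z gives the same grasp; the last joint's range is limited). The gripper opens to 85 mm and grips with 20 to 120 N. Pads are 22 mm wide; open, the fingers measure 114 mm over their backs; the gripper's body (76 mm by 85 mm) begins 54 mm behind the grasp point. The pads swing forward as they close: fully open they stand 13 mm farther back than shut.
Start: joints at [1.11, 0.477, 0.022, 1.555, -0.011, 1.109, -0.083], TCP at [0.233, -0.633, 0.25] pointing down, gripper open.
Joint ranges: [-2.96, 2.96], [-0.34, 2.1], [-1.41, 1.46], [0.24, 2.44], [-1.37, 4.51], [0.17, 1.92], [-2.96, 2.96]. Speed limits (rad/s): [2.39, 2.39, 3.14, 3.14, 3.14, 3.14, 3.14].

### API

Orientations are given as a rotation vector (axis times angle).
In Python, from bench import r gives the robot as it stands. The module is installed in compiled form; this text tells all that it offers.
- The arm moves only by the tool arm_command, never from a script. Its argument "rows" is a list of rows, each an object of numbers: "fingers": the opening, from -1 (shut) to 1 (fully open); "x", "y", "z": the shift along the tool's x, y, z in m; "ax", "ay", "az": the turn, a rotation vector about the tool's x, y, z in degrees. In form: [{"fingers": .., "x": .., "y": .., "z": .., "ax": .., "ay": .., "az": ..}, ...]. A call has 1 to 10 rows; each row shifts and turns the commanded pose from where the row before left it, along the tool's axes as they then stand; what a row does not reach is not made up. A row lasts 1/12 s, in which the tool goes at most 41.7 mm and 7.16 degrees, less where a joint would pass 70% of its speed; a pose out of reach is approached as far as the arm can. A call is refused whole if a number of a shift passes 0.0417 or a number of a turn 7.16, either way. A call with a gripper value outside its range is refused whole. The fingers move at their own pace and stop on an object; "grip_force" is the grip in N (left out, the last holds). Time passes only in rows, so rows that do not move let the fingers close. It gives the time, the measured TCP pose, the force, the opening and the grip force at its end, in the units of the state.
- r.get_obs(): the state, without advancing time (a new reading comes with each control period).
- r.grab_frame(name): name is "scene" or "top"; returns a dict with "frame" (384x512x3 uint8, red, green, blue), "depth" (384x512 float32, m along the optical axis (not along the pixel's ray), 0 where there is no reading), "K" (3x3 intrinsics, pixels), "world_from_camera" (4x4, takes a point from camera to world coordinates). Camera axes: x right, y down, z forward; pixel columns grow to the right and rows downward; lengths in m; the calibration is good to about 2 mm. A picture is of the moment at which its call begins.
- r.hand_in(): hands the job in; it is judged then, once.
The state is a dict: "clock": time; "joints": joint angles; "qvel": joint speeds; "tau": joint torques, N m; "tcp_pos": TCP position; "orientation": TCP orientation; "contact_force": force on the tool from outside, world axes, zero at the start; "moment": the same for the moment, N m; "grip_width": finger opening in m; "gripper_force": force on a finger pad.
Only numpy, scipy, OpenCV 4.12 (cv2) and the standard library are available. Lean on these libraries where they do the work, as an engineer would, in place of code of your own. Each camera call takes 0.05 s, during which the arm holds its last target. There are 200 camera calls.

### The job

Take every coil-former hoop out of the slotted rack and hang it by its rim on the arm of the J-hook stand. When all the hoops hang there, push the keeper pin through the eyelet at the tip of the hook, fully home up to its tab, so that they cannot come off. Do not let a hoop fall flat, and do not shift the solder spool, the tape roll or the flux bottle.

Things in the scene. Friction and masses are not known exactly. Their poses are not given: they have to be found in the camera images.
- hoop_1_centre (a point): coil-former hoop, one of four of which 2 or 3 are present: flat grey plastic ring, 150 mm outer and 102 mm inner diameter (rim 24 mm wide), 8 mm thick, 90 g. Origin at the centre of the hole; its y axis is the ring's axis. Starts upright on edge in a rack slot, leaning up to 0.08 rad; top edge 75 mm above the origin.
- hoop_2_centre (a point): coil-former hoop, one of four of which 2 or 3 are present: flat grey plastic ring, 150 mm outer and 102 mm inner diameter (rim 24 mm wide), 8 mm thick, 90 g. Origin at the centre of the hole; its y axis is the ring's axis. Starts upright on edge in a rack slot, leaning up to 0.08 rad; top edge 75 mm above the origin.
- hoop_3_centre (a point): coil-former hoop, one of four of which 2 or 3 are present: flat grey plastic ring, 150 mm outer and 102 mm inner diameter (rim 24 mm wide), 8 mm thick, 90 g. Origin at the centre of the hole; its y axis is the ring's axis. Starts upright on edge in a rack slot, leaning up to 0.08 rad; top edge 75 mm above the origin.
- hoop_4_centre (a point): coil-former hoop, one of four of which 2 or 3 are present: flat grey plastic ring, 150 mm outer and 102 mm inner diameter (rim 24 mm wide), 8 mm thick, 90 g. Origin at the centre of the hole; its y axis is the ring's axis. Starts upright on edge in a rack slot, leaning up to 0.08 rad; top edge 75 mm above the origin.
- rack: fixed rack: aluminium base plate 120 x 236 mm, two black comb rails 60 mm high along its y axis. Origin at the centre of its underside. Four slots at y = -78, -26, +26 and +78 mm, each 11 mm wide; a hoop in a slot has its centre 87 mm above the desk, its axis along the rack's y, and lifts straight up.
- stand: fixed J-hook stand, origin on the desk below the arm. Base 100 x 190 x 12 mm; steel post at y = -65 mm; from its top a level round arm (10 mm diameter, upper side at z = 220 mm, x = 0) runs along +y to the tip at y = +81 mm, where it turns up and carries the eyelet. The post does not rise above the arm. A hoop goes on over the tip, which passes through its hole, from the +y side.
- saddle (a point): point on the upper side of the arm: x = 0, y = 0, z = 220 mm in the stand's frame, axes as the stand's. A hanging hoop has its axis along the arm and its centre about 51 mm below the arm's upper side; three fit side by side, for instance at y = -42, -2 and +38 mm.
- eyelet (a point): centre of the outer (+y) mouth of the brass eyelet on the hook's tip, axes as the stand's: a level tube along y, 18 mm long (stand y = +72 to +90 mm), 21 mm outer diameter, hole 13 mm, axis at z = 256 mm, top at z = 267 mm. The pin goes in along the stand's -y direction.
- pin: steel keeper pin, 60 g, lying on a 5 mm thick sheet of bubble wrap on the desk: flat tab 50 mm long (y), 20 mm wide (x), 10 mm thick (z), with a round shaft of 10 mm diameter that leaves it along the pin's -y axis for 131 mm, tapered over the last 10 mm. Origin at the centre of the tab, half-way up.
- pin_shoulder (a point): where the shaft meets the tab, on the pin's axis, 25 mm from the tab's centre; axes as the pin's
- pin_nose (a point): the pointed end of the pin, 156 mm from the tab's centre; axes as the pin's
- solder_spool: bystander: spool of solder wire, 60 mm across, 47 mm high; origin at the centre of its underside
- kapton_tape: bystander: roll of amber tape lying flat, 62 mm across, 12 mm high; origin at the centre of its underside
- flux_bottle: bystander: small bottle, 30 mm across, 103 mm high; origin at the centre of its underside

How it is judged:
By the outcome, as a careful person would: the job done as asked, in the order asked, and still so for the second after the job is handed in, with the robot touching nothing.
Of hoop_1, hoop_2, hoop_3, hoop_4 only 2 to 3 are there at a start; the rules pass over those that are not, and their reading is None.
At some moment in a run one of pin may be knocked a few centimetres aside while the robot is not near it.
It also fails if it takes over 210 s, if anything falls off the work surface, if the arm or the gripper's body presses on something with over 40 N, if the wrist force passes 120 N, or if a joint passes its speed limit or range.

## Working session

There is one attempt and no reset: what is moved stays moved. The work goes in short steps, Python scripts to look and compute and a tool call to move; the robot and the scene stay as the last step left them, time stands still between calls to the robot, and variables do not carry over. Pictures are saved under pics/ and viewed, at most 16 in all, crops included, and the job is handed in when it is done.

Besides the shell and the picture viewer there is one more tool, called as name(argument=value, ...) on one line, values as JSON. arm_command: Moves the arm, as the interface text tells. Its arguments: {"type":"object","properties":{"rows":{"type":"array"},"grip_force":{"type":"number"}},"required":["rows"]}

```bash
mkdir -p pics; cat > h.py <<'E'
from bench import r
import numpy as np, cv2
from scipy.spatial.transform import Rotation as R
def save(name,fn):
    f=r.grab_frame(name); cv2.imwrite('pics/'+fn+'.png',f['frame'][:,:,::-1]); np.savez('pics/'+fn+'.npz',**f); return f
def cloud(f):
    K=f['K'];d=f['depth'];v,u=np.mgrid[:d.shape[0],:d.shape[1]]
    P=np.stack([(u-K[0,2])/K[0,0]*d,(v-K[1,2])/K[1,1]*d,d],-1)
    T=f['world_from_camera'];W=P@T[:3,:3].T+T[:3,3];W[d==0]=np.nan;return W
def st():
    o=r.get_obs();print(round(o['clock'],2),np.round(o['tcp_pos'],4),np.round(R.from_rotvec(o['orientation']).as_matrix(),3).tolist(),np.round(o['joints'],2),np.round(o['contact_force'],1),o['grip_width']);return o
E
python3 - <<'E'
from h import *
st()
for n in('scene','top'):
    f=save(n,n+'0');print(f['K'].tolist(),f['world_from_camera'].round(3).tolist())
E
```

```text
0.0 [ 0.233  -0.6329  0.2493] [[0.938, 0.346, -0.001], [0.346, -0.938, 0.002], [-0.0, -0.002, -1.0]] [ 1.11  0.48  0.02  1.56 -0.01  1.11 -0.08] [ 0.  -0.9 -0.6] 0.0856090180926033
[[422.3163463104412, 0.0, 256.20044347521775], [0.0, 422.3163463104412, 200.08945086996437], [0.0, 0.0, 1.0]] [[-0.706, -0.367, 0.606, -0.144], [-0.708, 0.366, -0.604, 0.65], [-0.0, -0.855, -0.518, 0.708], [0.0, 0.0, 0.0, 1.0]]
[[385.3886534611871, 0.0, 250.2849534538823], [0.0, 385.3886534611871, 192.53988586350192], [0.0, 0.0, 1.0]] [[-0.023, -0.999, 0.03, 0.458], [-1.0, 0.023, -0.014, 0.001], [0.013, -0.031, -0.999, 1.113], [0.0, 0.0, 0.0, 1.0]]
```

View pics/scene0.png

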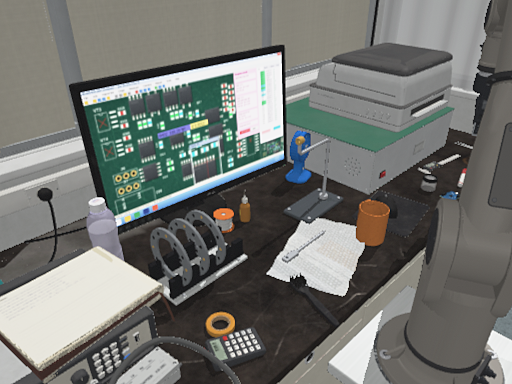

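View pics/top0.png

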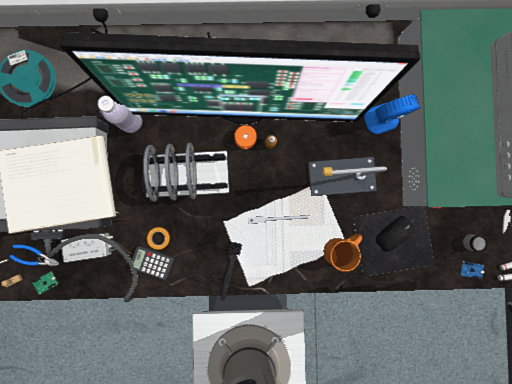

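```bash
python3 - <<'E'
from h import *
f=dict(np.load('pics/top0.npz'));W=cloud(f);im=f['frame']
Z=W[...,2]
# hoops: tops z>0.125 in window
win=np.zeros(Z.shape,bool);win[135:210,135:235]=1
m=(win&(Z>.12)&(Z<.18)).astype(np.uint8)
n,l,s,c=cv2.connectedComponentsWithStats(m)
for i in range(1,n):
    if s[i,4]>15:
        P=W[l==i];top=P[P[:,2]>P[:,2].max()-.012]
        print('hoop',s[i],P.mean(0).round(4),P.min(0).round(3),P.max(0).round(3),'top',top.mean(0).round(4), 'fit',np.polyfit(P[:,0],P[:,1],1).round(4))
# rack base plate
m=(win&(Z<.03)&(im.min(-1)>130)).astype(np.uint8)
pts=np.argwhere(m)
P=W[m>0];print('base',P[:,2].mean(),cv2.minAreaRect(P[:,:2].astype(np.float32)))
# stand
win[:]=0;win[145:205,295:395]=1
P=W[win&(Z>.004)&(Z<.03)&(im.max(-1)<120)];print('standbase',len(P),np.median(P[:,2]),cv2.minAreaRect(P[:,:2].astype(np.float32)))
P=W[win&(Z>.19)&(Z<.3)];print('arm',len(P),P.min(0).round(3),P.max(0).round(3),np.polyfit(P[:,1],P[:,0],1))
for p in P[np.argsort(P[:,1])][::6]:print(p.round(3))
big=cv2.resize(im[120:250,215:395],None,fx=4.4,fy=4.4,interpolation=cv2.INTER_CUBIC);cv2.imwrite('pics/c1.png',big[:,:,::-1])
E
```

```text
hoop [165 145   8  52 242] [0.5473 0.192  0.1479] [0.484 0.187 0.12 ] [0.616 0.199 0.165] top [0.5487 0.1929 0.1588] fit [0.0325 0.1742]
hoop [186 144   7  52 224] [0.5497 0.1404 0.1479] [0.485 0.135 0.12 ] [0.617 0.147 0.165] top [0.5514 0.1412 0.1587] fit [0.0316 0.123 ]
hoop [144 146   9  53 265] [0.5449 0.2437 0.1469] [0.48  0.239 0.12 ] [0.614 0.25  0.165] top [0.5473 0.2448 0.1589] fit [0.032  0.2263]
base 0.011043576603741459 ((0.5508288741111755, 0.16632473468780518), (0.11949176341295242, 0.23314811289310455), 1.8866864442825317)
standbase 2065 0.012393155412068424 ((0.5379425287246704, -0.2886708974838257), (0.2880246043205261, 0.17085285484790802), 88.74816131591797)
arm 316 [ 0.517 -0.333  0.19 ] [ 0.539 -0.175  0.27 ] [-0.05378002  0.51776355]
[ 0.534 -0.333  0.21 ]
[ 0.538 -0.329  0.216]
[ 0.531 -0.323  0.217]
[ 0.538 -0.32   0.221]
[ 0.536 -0.315  0.22 ]
[ 0.538 -0.313  0.219]
[ 0.538 -0.308  0.22 ]
[ 0.536 -0.306  0.221]
[ 0.539 -0.302  0.217]
[ 0.531 -0.299  0.22 ]
[ 0.538 -0.296  0.222]
[ 0.53  -0.293  0.216]
[ 0.529 -0.29   0.218]
[ 0.532 -0.287  0.221]
[ 0.536 -0.
[... 185 characters left out ...]
57  0.221]
[ 0.53  -0.254  0.221]
[ 0.532 -0.25   0.22 ]
[ 0.53  -0.247  0.221]
[ 0.535 -0.243  0.221]
[ 0.526 -0.239  0.215]
[ 0.535 -0.237  0.217]
[ 0.528 -0.234  0.219]
[ 0.53  -0.231  0.221]
[ 0.533 -0.227  0.219]
[ 0.528 -0.224  0.22 ]
[ 0.533 -0.22   0.218]
[ 0.528 -0.217  0.221]
[ 0.533 -0.213  0.219]
[ 0.533 -0.21   0.222]
[ 0.526 -0.207  0.221]
[ 0.521 -0.194  0.261]
[ 0.519 -0.191  0.261]
[ 0.527 -0.19   0.268]
[ 0.527 -0.188  0.266]
[ 0.534 -0.186  0.264]
[ 0.527 -0.186  0.267]
[ 0.523 -0.184  0.265]
[ 0.534 -0.182  0.265]
[ 0.528 -0.181  0.267]
[ 0.523 -0.179  0.266]
[ 0.537 -0.179  0.26 ]
[ 0.53  -0.177  0.268]
[ 0.525 -0.176  0.25 ]
[ 0.527 -0.176  0.252]
[ 0.528 -0.175  0.265]
```

View pics/c1.png

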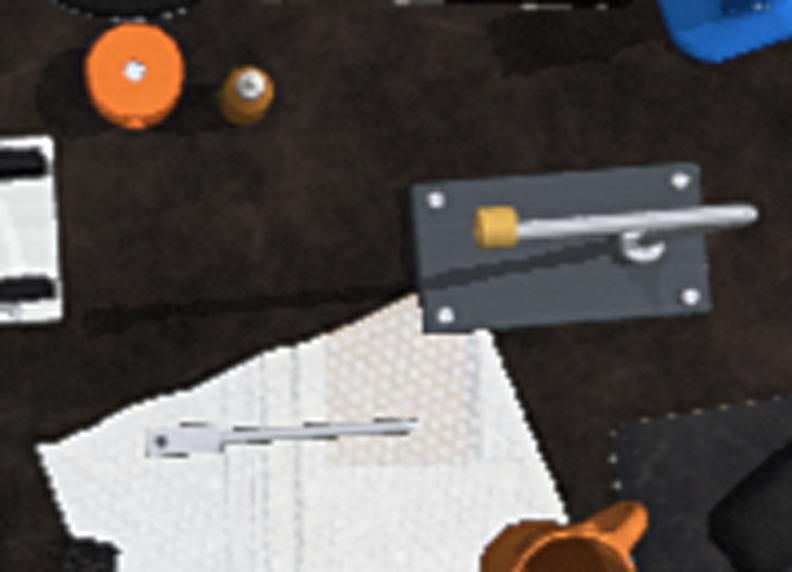

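```bash
cat >> h.py <<'E'
def go(x,y,z,yaw=None):
    "shift in tool axes from now to target; yaw = wanted world yaw of tool x (deg)"
    o=r.get_obs();M=R.from_rotvec(o['orientation']).as_matrix()
    print(round(o['clock'],2),'tcp',np.round(o['tcp_pos'],4),'shift',np.round(M.T@(np.array([x,y,z])-o['tcp_pos']),4),'F',np.round(o['contact_force'],1),'w',round(o['grip_width'],4))
    a=np.degrees(np.arctan2(M[1,0],M[0,0]));print('yaw',round(a,2),'tilt',np.degrees(M[:2,2]).round(2),'az',None if yaw is None else round(a-yaw,2))
E
python3 - <<'E'
from h import *
for n in('scene0','top0'):
    W=cloud(dict(np.load(f'pics/{n}.npz')))
    for z0 in(.15,.25,.35,.45):
        m=(W[...,2]>z0)&(W[...,2]<z0+.1)&(W[...,1]>-.4)&(W[...,1]<.3)&(W[...,0]>.57)&~((W[...,1]<-.1)&(W[...,0]<.58))
        P=W[m]
        if len(P):print(n,z0,len(P),np.percentile(P[:,0],1),P[P[:,0].argmin()].round(3))
    m=(W[...,1]<-.35)&(W[...,0]>.2)&(W[...,0]<.6)&(W[...,2]>.12);P=W[m]
    if len(P):print('inst',P[:,2].max(),P[:,0].min(),np.percentile(P[:,1],99))
go(.5514,.1412,.3,1.84)
E
```

```text
scene0 0.15 7602 0.6760255160802147 [0.57  0.195 0.156]
scene0 0.25 8494 0.6848446623185392 [ 0.679 -0.291  0.263]
scene0 0.35 13220 0.6935485956946118 [ 0.687 -0.291  0.354]
scene0 0.45 9833 0.7019654937999066 [ 0.694 -0.281  0.451]
inst 0.6013495072455451 0.20000018841599929 -0.4502184372745486
top0 0.15 5903 0.5834903245778387 [0.57  0.192 0.157]
top0 0.25 5114 0.6870686616145942 [ 0.683 -0.301  0.251]
top0 0.35 7250 0.694786836611399 [ 0.692 -0.302  0.354]
top0 0.45 6411 0.7012618237253502 [ 0.698 -0.299  0.455]
inst 0.26601734882728045 0.20888590354685724 -0.4506305771035471
0.1 tcp [ 0.233  -0.633   0.2494] shift [ 0.5662 -0.6166 -0.0496] F [-0.1 -0.5  0.4] w 0.0851
yaw 20.21 tilt [-0.04  0.09] az 18.37
```

arm_command(rows=[{"fingers": -0.3,"z": -0.04,"az": 6.13},{"fingers": -0.3,"z": -0.04,"az": 6.13},{"fingers": -0.3,"z": -0.04,"az": 6.13},{"fingers": -0.3,"x": 0.0156,"y": -0.0347},{"fingers": -0.3,"x": 0.0156,"y": -0.0347},{"fingers": -0.3,"x": 0.0156,"y": -0.0347},{"fingers": -0.3,"x": 0.0156,"y": -0.0347},{"fingers": -0.3,"x": 0.0156,"y": -0.0347}], grip_force=60)

```text
validation failed for argument at $.ro...
```

arm_command(rows=[{"fingers": -0.3,"x": 0,"y": 0,"z": -0.04,"ax": 0,"ay": 0,"az": 6.13},{"fingers": -0.3,"x": 0,"y": 0,"z": -0.04,"ax": 0,"ay": 0,"az": 6.13},{"fingers": -0.3,"x": 0,"y": 0,"z": -0.04,"ax": 0,"ay": 0,"az": 6.13},{"fingers": -0.3,"x": 0.0156,"y": -0.0347,"z": 0,"ax": 0,"ay": 0,"az": 0},{"fingers": -0.3,"x": 0.0156,"y": -0.0347,"z": 0,"ax": 0,"ay": 0,"az": 0},{"fingers": -0.3,"x": 0.0156,"y": -0.0347,"z": 0,"ax": 0,"ay": 0,"az": 0},{"fingers": -0.3,"x": 0.0156,"y": -0.0347,"z": 0,"ax": 0,"ay": 0,"az": 0},{"fingers": -0.3,"x": 0.0156,"y": -0.0347,"z": 0,"ax": 0,"ay": 0,"az": 0}], grip_force=60)

```text
clock: 0.77
tcp_pos: [0.3059, -0.4556, 0.3699]
orientation: [-3.141, -0.05, 0.001]
contact_force: [1.4, -0.3, -0.0]
grip_width: 0.0301
gripper_force: 0.0
```

arm_command(rows=[{"fingers": -0.3,"x": 0.0165,"y": -0.0368,"z": 0,"ax": 0,"ay": 0,"az": 0},{"fingers": -0.3,"x": 0.0165,"y": -0.0368,"z": 0,"ax": 0,"ay": 0,"az": 0},{"fingers": -0.3,"x": 0.0165,"y": -0.0368,"z": 0,"ax": 0,"ay": 0,"az": 0},{"fingers": -0.3,"x": 0.0165,"y": -0.0368,"z": 0,"ax": 0,"ay": 0,"az": 0},{"fingers": -0.3,"x": 0.0165,"y": -0.0368,"z": 0,"ax": 0,"ay": 0,"az": 0},{"fingers": -0.3,"x": 0.0165,"y": -0.0368,"z": 0,"ax": 0,"ay": 0,"az": 0},{"fingers": -0.3,"x": 0.0165,"y": -0.0368,"z": 0,"ax": 0,"ay": 0,"az": 0},{"fingers": -0.3,"x": 0.0165,"y": -0.0368,"z": 0,"ax": 0,"ay": 0,"az": 0},{"fingers": -0.3,"x": 0.0165,"y": -0.0368,"z": 0,"ax": 0,"ay": 0,"az": 0},{"fingers": -0.3,"x": 0.0165,"y": -0.0368,"z": 0,"ax": 0,"ay": 0,"az": 0}])

```text
clock: 1.6
tcp_pos: [0.4589, -0.0826, 0.3702]
orientation: [3.141, 0.05, -0.0]
contact_force: [0.4, -0.1, 0.1]
grip_width: 0.0298
gripper_force: 0.0
```

arm_command(rows=[{"fingers": -0.3,"x": 0.0165,"y": -0.0368,"z": 0,"ax": 0,"ay": 0,"az": 0},{"fingers": -0.3,"x": 0.0165,"y": -0.0368,"z": 0,"ax": 0,"ay": 0,"az": 0},{"fingers": -0.3,"x": 0.0165,"y": -0.0368,"z": 0,"ax": 0,"ay": 0,"az": 0},{"fingers": -0.3,"x": 0.0165,"y": -0.0368,"z": 0,"ax": 0,"ay": 0,"az": 0},{"fingers": -0.3,"x": 0.0165,"y": -0.0368,"z": 0,"ax": 0,"ay": 0,"az": 0},{"fingers": -0.3,"x": 0.0165,"y": -0.0368,"z": 0,"ax": 0,"ay": 0,"az": 0},{"fingers": -0.3,"x": 0,"y": 0,"z": 0.04,"ax": 0,"ay": 0,"az": 0},{"fingers": -0.3,"x": 0,"y": 0,"z": 0.04,"ax": 0,"ay": 0,"az": 0},{"fingers": -0.3,"x": 0,"y": 0,"z": 0.04,"ax": 0,"ay": 0,"az": 0},{"fingers": -0.3,"x": 0,"y": 0,"z": 0,"ax": 0,"ay": 0,"az": 0}])

```text
clock: 2.43
tcp_pos: [0.5462, 0.1374, 0.2423]
orientation: [3.137, 0.051, -0.021]
contact_force: [-1.7, -2.4, -0.5]
grip_width: 0.0298
gripper_force: 0.0
```

```bash
python3 -c "
from h import *
go(.5514,.1412,.164,1.84)"
```

```text
2.43 tcp [0.5462 0.1374 0.2423] shift [ 0.0064 -0.0039  0.0782] F [-1.7 -2.4 -0.5] w 0.0298
yaw 1.86 tilt [-0.78 -0.23] az 0.02
```

arm_command(rows=[{"fingers": -0.3,"x": 0.005,"y": -0.004,"z": 0.02,"ax": 0,"ay": 0,"az": 0},{"fingers": -0.3,"x": 0,"y": 0,"z": 0.03,"ax": 0,"ay": 0,"az": 0},{"fingers": -0.3,"x": 0,"y": 0,"z": 0.016,"ax": 0,"ay": 0,"az": 0},{"fingers": -0.3,"x": 0,"y": 0,"z": 0,"ax": 0,"ay": 0,"az": 0},{"fingers": -0.3,"x": 0,"y": 0,"z": 0,"ax": 0,"ay": 0,"az": 0},{"fingers": -0.3,"x": 0,"y": 0,"z": 0,"ax": 0,"ay": 0,"az": 0}])

```text
clock: 2.93
tcp_pos: [0.557, 0.1439, 0.1867]
orientation: [-3.14, -0.049, -0.005]
contact_force: [0.4, -0.2, -0.7]
grip_width: 0.0298
gripper_force: 0.0
```

```bash
python3 -c "
from h import *
go(.5514,.1412,.163,1.84)"
```

```text
2.93 tcp [0.557  0.1439 0.1867] shift [-0.0057  0.0025  0.0236] F [ 0.4 -0.2 -0.7] w 0.0298
yaw 1.8 tilt [0.17 0.05] az -0.04
```

arm_command(rows=[{"fingers": -0.3,"x": -0.0055,"y": 0.0025,"z": 0.012,"ax": 0,"ay": 0,"az": 0},{"fingers": -0.3,"x": 0,"y": 0,"z": 0.0115,"ax": 0,"ay": 0,"az": 0},{"fingers": -0.3,"x": 0,"y": 0,"z": 0,"ax": 0,"ay": 0,"az": 0},{"fingers": -0.3,"x": 0,"y": 0,"z": 0,"ax": 0,"ay": 0,"az": 0},{"fingers": -1,"x": 0,"y": 0,"z": 0,"ax": 0,"ay": 0,"az": 0},{"fingers": -1,"x": 0,"y": 0,"z": 0,"ax": 0,"ay": 0,"az": 0},{"fingers": -1,"x": 0,"y": 0,"z": 0,"ax": 0,"ay": 0,"az": 0},{"fingers": -1,"x": 0,"y": 0,"z": 0,"ax": 0,"ay": 0,"az": 0}], grip_force=60)

```text
clock: 3.6
tcp_pos: [0.5509, 0.1413, 0.1616]
orientation: [-3.141, -0.05, -0.002]
contact_force: [-0.3, 0.7, 3.7]
grip_width: 0.0065
gripper_force: 62.4
```

```bash
python3 -c "
from h import *
go(.5514,.1412,.163,1.84)"
```

```text
3.6 tcp [0.5509 0.1413 0.1616] shift [ 0.0005  0.0001 -0.0014] F [-0.3  0.7  3.7] w 0.0065
yaw 1.83 tilt [0.08 0.04] az -0.01
```

arm_command(rows=[{"fingers": -1,"x": 0,"y": 0,"z": -0.02,"ax": 0,"ay": 0,"az": 0},{"fingers": -1,"x": 0,"y": 0,"z": -0.035,"ax": 0,"ay": 0,"az": 0},{"fingers": -1,"x": 0,"y": 0,"z": -0.035,"ax": 0,"ay": 0,"az": 0},{"fingers": -1,"x": 0,"y": 0,"z": -0.035,"ax": 0,"ay": 0,"az": 0},{"fingers": -1,"x": 0,"y": 0,"z": -0.03,"ax": 0,"ay": 0,"az": 0},{"fingers": -1,"x": 0,"y": 0,"z": 0,"ax": 0,"ay": 0,"az": -1.25}])

```text
clock: 4.1
tcp_pos: [0.5528, 0.1422, 0.3225]
orientation: [-3.138, -0.084, -0.016]
contact_force: [1.5, 1.2, -1.3]
grip_width: 0.0064
gripper_force: 62.0
```

arm_command(rows=[{"fingers": -1,"x": -0.004,"y": 0.02,"z": 0,"ax": 0,"ay": 0,"az": 0},{"fingers": -1,"x": -0.004,"y": 0.03,"z": 0,"ax": 0,"ay": 0,"az": 0},{"fingers": -1,"x": -0.004,"y": 0.036,"z": 0,"ax": 0,"ay": 0,"az": 0},{"fingers": -1,"x": -0.004,"y": 0.036,"z": 0,"ax": 0,"ay": 0,"az": 0},{"fingers": -1,"x": -0.004,"y": 0.036,"z": 0,"ax": 0,"ay": 0,"az": 0},{"fingers": -1,"x": -0.004,"y": 0.036,"z": 0,"ax": 0,"ay": 0,"az": 0},{"fingers": -1,"x": -0.004,"y": 0.036,"z": 0,"ax": 0,"ay": 0,"az": 0},{"fingers": -1,"x": -0.004,"y": 0.03,"z": 0,"ax": 0,"ay": 0,"az": 0},{"fingers": -1,"x": -0.004,"y": 0.02,"z": 0,"ax": 0,"ay": 0,"az": 0},{"fingers": -1,"x": 0,"y": 0,"z": 0,"ax": 0,"ay": 0,"az": 0}])

```text
clock: 4.93
tcp_pos: [0.5277, -0.147, 0.3147]
orientation: [3.138, 0.071, -0.004]
contact_force: [-0.2, 0.5, -1.3]
grip_width: 0.0063
gripper_force: 61.9
```

```bash
python3 -c "
from h import *
go(.5253,-.14,.313,3.08)
save('scene','s1')"
```

```text
4.93 tcp [ 0.5277 -0.147   0.3147] shift [-0.002  -0.0071  0.0017] F [-0.2  0.5 -1.3] w 0.0063
yaw 2.61 tilt [-0.13 -0.13] az -0.47
```

View pics/s1.png

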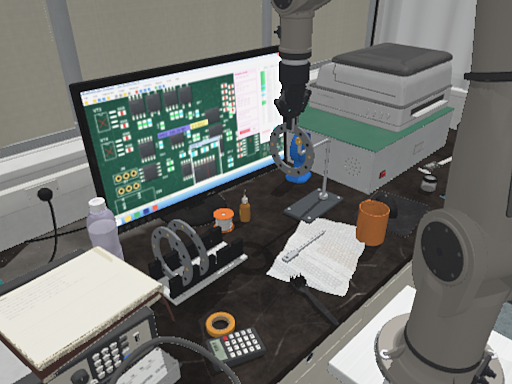

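arm_command(rows=[{"fingers": -1,"x": -0.002,"y": 0.015,"z": 0.001,"ax": 0,"ay": 0,"az": 0},{"fingers": -1,"x": 0,"y": 0.025,"z": 0,"ax": 0,"ay": 0,"az": 0},{"fingers": -1,"x": 0,"y": 0.03,"z": 0,"ax": 0,"ay": 0,"az": 0},{"fingers": -1,"x": 0,"y": 0.03,"z": 0,"ax": 0,"ay": 0,"az": 0},{"fingers": -1,"x": 0,"y": 0.03,"z": 0,"ax": 0,"ay": 0,"az": 0},{"fingers": -1,"x": 0,"y": 0.02,"z": 0,"ax": 0,"ay": 0,"az": 0},{"fingers": -1,"x": 0,"y": 0.01,"z": 0.02,"ax": 0,"ay": 0,"az": -0.4},{"fingers": -1,"x": 0,"y": 0,"z": 0.02,"ax": 0,"ay": 0,"az": 0},{"fingers": -1,"x": 0,"y": 0,"z": 0.02,"ax": 0,"ay": 0,"az": 0},{"fingers": -1,"x": 0,"y": 0,"z": 0,"ax": 0,"ay": 0,"az": 0}])

```text
clock: 5.82
tcp_pos: [0.5341, -0.2982, 0.25]
orientation: [-3.135, -0.098, 0.011]
contact_force: [-1.0, 1.4, -2.8]
grip_width: 0.0059
gripper_force: 61.8
```

```bash
python3 -c "
from h import *
go(.5343,-.307,.2436,3.08)"
```

```text
5.82 tcp [ 0.5341 -0.2982  0.25  ] shift [-0.0003  0.0089  0.0064] F [-1.   1.4 -2.8] w 0.0059
yaw 3.58 tilt [-0.4   0.25] az 0.5
```

arm_command(rows=[{"fingers": -1,"x": 0,"y": 0.008,"z": 0,"ax": 0,"ay": 0,"az": 0.4},{"fingers": -1,"x": 0,"y": 0,"z": 0,"ax": 0,"ay": 0,"az": 0},{"fingers": -1,"x": 0,"y": 0,"z": 0.002,"ax": 0,"ay": 0,"az": 0},{"fingers": -1,"x": 0,"y": 0,"z": 0,"ax": 0,"ay": 0,"az": 0},{"fingers": -1,"x": 0,"y": 0,"z": 0,"ax": 0,"ay": 0,"az": 0}])

```text
clock: 6.23
tcp_pos: [0.5368, -0.3084, 0.2537]
orientation: [3.14, 0.085, 0.002]
contact_force: [-0.1, 0.1, -0.1]
grip_width: 0.0065
gripper_force: 61.9
```

```bash
python3 -c "
from h import *
go(.5343,-.307,.2436,3.08)
save('scene','s2')
f=save('top','t2');W=cloud(f);m=(W[...,1]<-.28)&(W[...,1]>-.33)&(W[...,0]>.4)&(W[...,0]<.62)&(W[...,2]>.2)&(W[...,2]<.25);P=W[m];print(P.max(0),len(P))
im=cv2.imread('pics/s2.png')[60:230,220:380];cv2.imwrite('pics/c2.png',cv2.resize(im,None,fx=3.5,fy=3.5))"
```

```text
6.23 tcp [ 0.5368 -0.3084  0.2537] shift [-0.0024 -0.0016  0.0101] F [-0.1  0.1 -0.1] w 0.0065
yaw 3.09 tilt [ 0.07 -0.03] az 0.01
[ 0.60640927 -0.29897848  0.24999542] 304
```

View pics/c2.png

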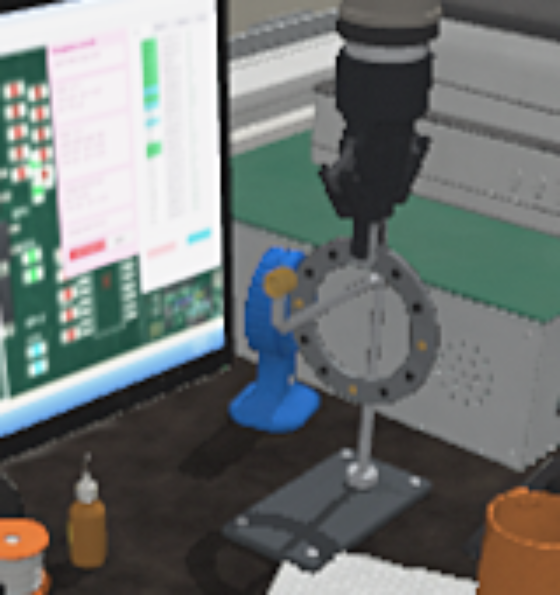

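arm_command(rows=[{"fingers": -1,"x": -0.002,"y": 0,"z": 0.005,"ax": 0,"ay": 0,"az": 0},{"fingers": -1,"x": 0,"y": 0,"z": 0.003,"ax": 0,"ay": 0,"az": 0},{"fingers": -1,"x": 0,"y": 0,"z": 0.002,"ax": 0,"ay": 0,"az": 0},{"fingers": -1,"x": 0,"y": 0,"z": 0,"ax": 0,"ay": 0,"az": 0},{"fingers": -1,"x": 0,"y": 0,"z": 0,"ax": 0,"ay": 0,"az": 0}])

```text
clock: 6.75
tcp_pos: [0.5341, -0.3087, 0.2437]
orientation: [3.14, 0.084, -0.0]
contact_force: [-4.0, 1.4, 7.3]
grip_width: 0.0065
gripper_force: 63.2
```

```bash
python3 -c "
from h import *
go(.5343,-.307,.2436,3.08)"
```

```text
6.75 tcp [ 0.5341 -0.3087  0.2437] shift [ 0.0003 -0.0017  0.0001] F [-4.   1.4  7.3] w 0.0065
yaw 3.06 tilt [-0.02 -0.02] az -0.02
```

arm_command(rows=[{"fingers": -0.6,"x": 0,"y": 0,"z": 0,"ax": 0,"ay": 0,"az": 0},{"fingers": -0.55,"x": 0,"y": 0,"z": 0,"ax": 0,"ay": 0,"az": 0},{"fingers": -0.55,"x": 0,"y": 0,"z": 0,"ax": 0,"ay": 0,"az": 0},{"fingers": -0.55,"x": 0,"y": 0,"z": -0.005,"ax": 0,"ay": 0,"az": 0},{"fingers": -0.55,"x": 0,"y": 0,"z": -0.02,"ax": 0,"ay": 0,"az": 0},{"fingers": -0.5,"x": 0,"y": 0,"z": -0.035,"ax": 0,"ay": 0,"az": 0},{"fingers": -0.3,"x": 0,"y": 0,"z": -0.03,"ax": 0,"ay": 0,"az": 1.25}])

```text
clock: 7.33
tcp_pos: [0.5341, -0.3085, 0.3339]
orientation: [-3.14, -0.05, 0.001]
contact_force: [1.9, -0.7, 0.2]
grip_width: 0.0299
gripper_force: 0.0
```

```bash
python3 -c "
from h import *
go(.5495,.1925,.163,1.84)
save('scene','s3')
im=cv2.imread('pics/s3.png')[60:230,220:380];cv2.imwrite('pics/c3.png',cv2.resize(im,None,fx=3,fy=3))"
```

```text
7.33 tcp [ 0.5341 -0.3085  0.3339] shift [ 0.0315 -0.5001  0.1713] F [ 1.9 -0.7  0.2] w 0.0299
yaw 1.83 tilt [-0.05  0.04] az -0.01
```

View pics/c3.png

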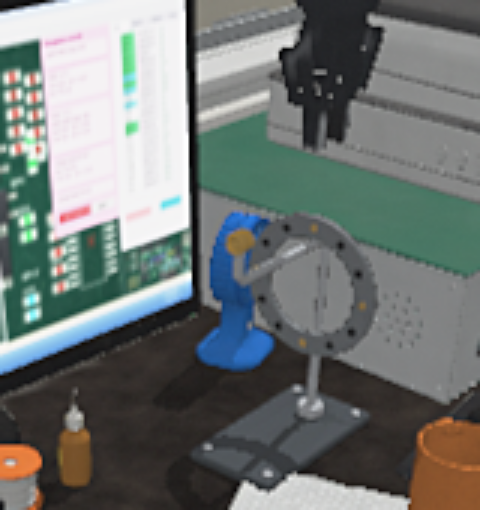

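arm_command(rows=[{"fingers": -0.3,"x": 0.0024,"y": -0.02,"z": 0,"ax": 0,"ay": 0,"az": 0},{"fingers": -0.3,"x": 0.0024,"y": -0.04,"z": 0,"ax": 0,"ay": 0,"az": 0},{"fingers": -0.3,"x": 0.0024,"y": -0.04,"z": 0,"ax": 0,"ay": 0,"az": 0},{"fingers": -0.3,"x": 0.0024,"y": -0.04,"z": 0,"ax": 0,"ay": 0,"az": 0},{"fingers": -0.3,"x": 0.0024,"y": -0.04,"z": 0,"ax": 0,"ay": 0,"az": 0},{"fingers": -0.3,"x": 0.0024,"y": -0.04,"z": 0,"ax": 0,"ay": 0,"az": 0},{"fingers": -0.3,"x": 0.0024,"y": -0.04,"z": 0,"ax": 0,"ay": 0,"az": 0},{"fingers": -0.3,"x": 0.0024,"y": -0.04,"z": 0,"ax": 0,"ay": 0,"az": 0},{"fingers": -0.3,"x": 0.0024,"y": -0.04,"z": 0,"ax": 0,"ay": 0,"az": 0},{"fingers": -0.3,"x": 0.0024,"y": -0.04,"z": 0,"ax": 0,"ay": 0,"az": 0}])

```text
clock: 8.22
tcp_pos: [0.546, 0.0738, 0.3332]
orientation: [3.141, 0.05, 0.001]
contact_force: [0.4, 0.4, -0.5]
grip_width: 0.0301
gripper_force: 0.0
```

arm_command(rows=[{"fingers": -0.3,"x": 0.0024,"y": -0.04,"z": 0,"ax": 0,"ay": 0,"az": 0},{"fingers": -0.3,"x": 0.0024,"y": -0.04,"z": 0,"ax": 0,"ay": 0,"az": 0},{"fingers": -0.3,"x": 0.0024,"y": -0.03,"z": 0.02,"ax": 0,"ay": 0,"az": 0},{"fingers": -0.3,"x": 0,"y": -0.01,"z": 0.04,"ax": 0,"ay": 0,"az": 0},{"fingers": -0.3,"x": 0,"y": 0,"z": 0.04,"ax": 0,"ay": 0,"az": 0},{"fingers": -0.3,"x": 0,"y": 0,"z": 0.03,"ax": 0,"ay": 0,"az": 0},{"fingers": -0.3,"x": 0,"y": 0,"z": 0.01,"ax": 0,"ay": 0,"az": 0},{"fingers": -0.3,"x": 0,"y": 0,"z": 0,"ax": 0,"ay": 0,"az": 0},{"fingers": -0.3,"x": 0,"y": 0,"z": 0,"ax": 0,"ay": 0,"az": 0},{"fingers": -0.3,"x": 0,"y": 0,"z": 0,"ax": 0,"ay": 0,"az": 0}])

```text
clock: 9.05
tcp_pos: [0.5512, 0.1926, 0.1952]
orientation: [-3.14, -0.049, -0.006]
contact_force: [-0.2, 0.4, 0.7]
grip_width: 0.0296
gripper_force: 0.0
```

```bash
python3 -c "
from h import *
go(.5495,.1925,.1625,1.84)"
```

```text
9.05 tcp [0.5512 0.1926 0.1952] shift [-0.0018  0.0001  0.0327] F [-0.2  0.4  0.7] w 0.0296
yaw 1.79 tilt [0.21 0.08] az -0.05
```

arm_command(rows=[{"fingers": -0.3,"x": -0.002,"y": 0,"z": 0.02,"ax": 0,"ay": 0,"az": 0},{"fingers": -0.3,"x": 0,"y": 0,"z": 0.012,"ax": 0,"ay": 0,"az": 0},{"fingers": -0.3,"x": 0,"y": 0,"z": 0,"ax": 0,"ay": 0,"az": 0},{"fingers": -0.3,"x": 0,"y": 0,"z": 0,"ax": 0,"ay": 0,"az": 0},{"fingers": -1,"x": 0,"y": 0,"z": 0,"ax": 0,"ay": 0,"az": 0},{"fingers": -1,"x": 0,"y": 0,"z": 0,"ax": 0,"ay": 0,"az": 0},{"fingers": -1,"x": 0,"y": 0,"z": 0,"ax": 0,"ay": 0,"az": 0},{"fingers": -1,"x": 0,"y": 0,"z": 0,"ax": 0,"ay": 0,"az": 0}])

```text
clock: 9.72
tcp_pos: [0.5484, 0.1924, 0.1619]
orientation: [-3.14, -0.05, -0.003]
contact_force: [0.1, 0.4, 4.3]
grip_width: 0.0062
gripper_force: 62.6
```

arm_command(rows=[{"fingers": -1,"x": 0,"y": 0,"z": -0.02,"ax": 0,"ay": 0,"az": 0},{"fingers": -1,"x": 0,"y": 0,"z": -0.035,"ax": 0,"ay": 0,"az": 0},{"fingers": -1,"x": 0,"y": 0,"z": -0.035,"ax": 0,"ay": 0,"az": 0},{"fingers": -1,"x": 0,"y": 0,"z": -0.035,"ax": 0,"ay": 0,"az": 0},{"fingers": -1,"x": 0,"y": 0,"z": -0.03,"ax": 0,"ay": 0,"az": 0},{"fingers": -1,"x": 0,"y": 0,"z": 0,"ax": 0,"ay": 0,"az": -1.25},{"fingers": -1,"x": 0,"y": 0,"z": 0,"ax": 0,"ay": 0,"az": 0}])

```text
clock: 10.3
tcp_pos: [0.5484, 0.1924, 0.3176]
orientation: [-3.14, -0.086, -0.006]
contact_force: [0.4, 0.3, -1.9]
grip_width: 0.0065
gripper_force: 62.0
```

```bash
python3 -c "
from h import *
go(.5253,-.140,.313,3.08)"
```

```text
10.3 tcp [0.5484 0.1924 0.3176] shift [-0.0412  0.3307  0.0042] F [ 0.4  0.3 -1.9] w 0.0065
yaw 3.12 tilt [0.21 0.06] az 0.04
```

arm_command(rows=[{"fingers": -1,"x": -0.0041,"y": 0.02,"z": 0,"ax": 0,"ay": 0,"az": 0},{"fingers": -1,"x": -0.0041,"y": 0.035,"z": 0,"ax": 0,"ay": 0,"az": 0},{"fingers": -1,"x": -0.0041,"y": 0.04,"z": 0,"ax": 0,"ay": 0,"az": 0},{"fingers": -1,"x": -0.0041,"y": 0.04,"z": 0,"ax": 0,"ay": 0,"az": 0},{"fingers": -1,"x": -0.0041,"y": 0.04,"z": 0,"ax": 0,"ay": 0,"az": 0},{"fingers": -1,"x": -0.0041,"y": 0.04,"z": 0,"ax": 0,"ay": 0,"az": 0},{"fingers": -1,"x": -0.0041,"y": 0.04,"z": 0,"ax": 0,"ay": 0,"az": 0},{"fingers": -1,"x": -0.0041,"y": 0.035,"z": 0.002,"ax": 0,"ay": 0,"az": 0},{"fingers": -1,"x": -0.0041,"y": 0.025,"z": 0,"ax": 0,"ay": 0,"az": 0},{"fingers": -1,"x": -0.0041,"y": 0.015,"z": 0,"ax": 0,"ay": 0,"az": 0}])

```text
clock: 11.13
tcp_pos: [0.5225, -0.1441, 0.3115]
orientation: [3.14, 0.076, -0.006]
contact_force: [0.7, -0.2, -1.1]
grip_width: 0.0062
gripper_force: 62.0
```

```bash
python3 -c "
from h import *
go(.5321,-.267,.314,3.08)"
```

```text
11.13 tcp [ 0.5225 -0.1441  0.3115] shift [ 0.0036  0.1232 -0.0025] F [ 0.7 -0.2 -1.1] w 0.0062
yaw 2.76 tilt [-0.23 -0.03] az -0.32
```

arm_command(rows=[{"fingers": -1,"x": 0.002,"y": 0.015,"z": 0,"ax": 0,"ay": 0,"az": 0},{"fingers": -1,"x": 0,"y": 0.025,"z": 0,"ax": 0,"ay": 0,"az": 0},{"fingers": -1,"x": 0,"y": 0.03,"z": 0,"ax": 0,"ay": 0,"az": 0},{"fingers": -1,"x": 0,"y": 0.03,"z": 0,"ax": 0,"ay": 0,"az": 0},{"fingers": -1,"x": 0,"y": 0.02,"z": 0,"ax": 0,"ay": 0,"az": 0},{"fingers": -1,"x": 0,"y": 0.003,"z": 0.02,"ax": 0,"ay": 0,"az": 0},{"fingers": -1,"x": 0,"y": 0,"z": 0.02,"ax": 0,"ay": 0,"az": 0},{"fingers": -1,"x": 0,"y": 0,"z": 0.015,"ax": 0,"ay": 0,"az": 0},{"fingers": -1,"x": 0,"y": 0,"z": 0,"ax": 0,"ay": 0,"az": 0},{"fingers": -1,"x": 0,"y": 0,"z": 0,"ax": 0,"ay": 0,"az": 0}])

```text
clock: 11.97
tcp_pos: [0.5326, -0.2617, 0.2573]
orientation: [-3.139, -0.086, 0.005]
contact_force: [0.7, -0.8, -0.2]
grip_width: 0.0065
gripper_force: 61.9
```

```bash
python3 -c "
from h import *
go(.5321,-.267,.2436,3.08)"
```

```text
11.97 tcp [ 0.5326 -0.2617  0.2573] shift [-0.0007  0.0053  0.0137] F [ 0.7 -0.8 -0.2] w 0.0065
yaw 3.13 tilt [-0.17  0.09] az 0.05
```

arm_command(rows=[{"fingers": -1,"x": 0,"y": 0.003,"z": 0.005,"ax": 0,"ay": 0,"az": 0},{"fingers": -1,"x": 0,"y": 0,"z": 0.005,"ax": 0,"ay": 0,"az": 0},{"fingers": -1,"x": 0,"y": 0,"z": 0.0035,"ax": 0,"ay": 0,"az": 0},{"fingers": -1,"x": 0,"y": 0,"z": 0,"ax": 0,"ay": 0,"az": 0},{"fingers": -1,"x": 0,"y": 0,"z": 0,"ax": 0,"ay": 0,"az": 0},{"fingers": -1,"x": 0,"y": 0,"z": 0,"ax": 0,"ay": 0,"az": 0}])

```text
clock: 12.47
tcp_pos: [0.5333, -0.2654, 0.2456]
orientation: [3.14, 0.084, 0.001]
contact_force: [-0.8, -0.5, -0.8]
grip_width: 0.0063
gripper_force: 62.0
```

Not yet touching; go 2 mm lower, then release.

arm_command(rows=[{"fingers": -1,"x": 0,"y": 0,"z": 0.002,"ax": 0,"ay": 0,"az": 0},{"fingers": -1,"x": 0,"y": 0,"z": 0,"ax": 0,"ay": 0,"az": 0},{"fingers": -1,"x": 0,"y": 0,"z": 0,"ax": 0,"ay": 0,"az": 0}])

```text
clock: 12.72
tcp_pos: [0.5336, -0.2655, 0.2441]
orientation: [3.14, 0.084, 0.002]
contact_force: [-0.1, 0.4, 4.1]
grip_width: 0.0063
gripper_force: 62.7
```

arm_command(rows=[{"fingers": -0.6,"x": 0,"y": 0,"z": 0,"ax": 0,"ay": 0,"az": 0},{"fingers": -0.55,"x": 0,"y": 0,"z": 0,"ax": 0,"ay": 0,"az": 0},{"fingers": -0.55,"x": 0,"y": 0,"z": 0,"ax": 0,"ay": 0,"az": 0},{"fingers": -0.55,"x": 0,"y": 0,"z": -0.005,"ax": 0,"ay": 0,"az": 0},{"fingers": -0.55,"x": 0,"y": 0,"z": -0.02,"ax": 0,"ay": 0,"az": 0},{"fingers": -0.5,"x": 0,"y": 0,"z": -0.035,"ax": 0,"ay": 0,"az": 0},{"fingers": -0.3,"x": 0,"y": 0,"z": -0.03,"ax": 0,"ay": 0,"az": 1.25}])

```text
clock: 13.3
tcp_pos: [0.5328, -0.2652, 0.3345]
orientation: [-3.14, -0.05, 0.002]
contact_force: [1.0, -0.9, 0.4]
grip_width: 0.0295
gripper_force: 0.0
```

```bash
python3 -c "
from h import *
go(.5475,.2445,.1625,1.84)
save('scene','s4')
im=cv2.imread('pics/s4.png')[60:290,140:380];cv2.imwrite('pics/c4.png',cv2.resize(im,None,fx=2.5,fy=2.5))"
```

```text
13.3 tcp [ 0.5328 -0.2652  0.3345] shift [ 0.0312 -0.5089  0.1723] F [ 1.  -0.9  0.4] w 0.0295
yaw 1.84 tilt [-0.06  0.04] az -0.0
```

View pics/c4.png

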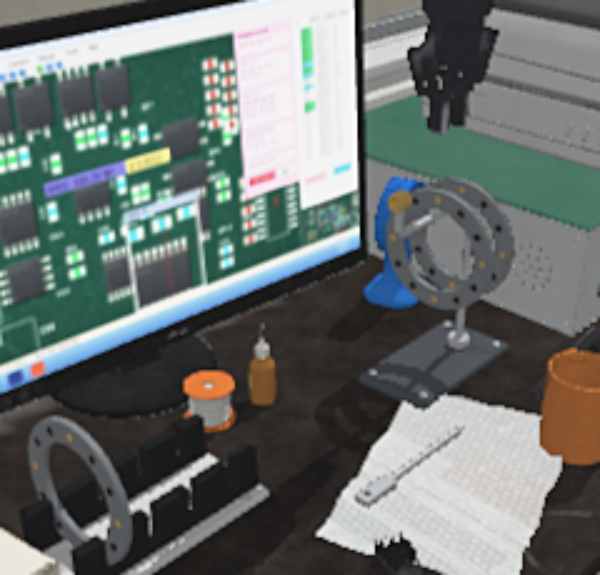

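arm_command(rows=[{"fingers": -0.3,"x": 0.0024,"y": -0.02,"z": 0,"ax": 0,"ay": 0,"az": 0},{"fingers": -0.3,"x": 0.0024,"y": -0.04,"z": 0,"ax": 0,"ay": 0,"az": 0},{"fingers": -0.3,"x": 0.0024,"y": -0.04,"z": 0,"ax": 0,"ay": 0,"az": 0},{"fingers": -0.3,"x": 0.0024,"y": -0.04,"z": 0,"ax": 0,"ay": 0,"az": 0},{"fingers": -0.3,"x": 0.0024,"y": -0.04,"z": 0,"ax": 0,"ay": 0,"az": 0},{"fingers": -0.3,"x": 0.0024,"y": -0.04,"z": 0,"ax": 0,"ay": 0,"az": 0},{"fingers": -0.3,"x": 0.0024,"y": -0.04,"z": 0,"ax": 0,"ay": 0,"az": 0},{"fingers": -0.3,"x": 0.0024,"y": -0.04,"z": 0,"ax": 0,"ay": 0,"az": 0},{"fingers": -0.3,"x": 0.0024,"y": -0.04,"z": 0,"ax": 0,"ay": 0,"az": 0},{"fingers": -0.3,"x": 0.0024,"y": -0.04,"z": 0,"ax": 0,"ay": 0,"az": 0}])

```text
clock: 14.18
tcp_pos: [0.5448, 0.117, 0.3337]
orientation: [3.141, 0.05, 0.001]
contact_force: [0.8, 0.1, 0.5]
grip_width: 0.03
gripper_force: 0.0
```

arm_command(rows=[{"fingers": -0.3,"x": 0.0024,"y": -0.04,"z": 0,"ax": 0,"ay": 0,"az": 0},{"fingers": -0.3,"x": 0.0024,"y": -0.04,"z": 0,"ax": 0,"ay": 0,"az": 0},{"fingers": -0.3,"x": 0.0024,"y": -0.035,"z": 0.02,"ax": 0,"ay": 0,"az": 0},{"fingers": -0.3,"x": 0,"y": -0.014,"z": 0.04,"ax": 0,"ay": 0,"az": 0},{"fingers": -0.3,"x": 0,"y": 0,"z": 0.04,"ax": 0,"ay": 0,"az": 0},{"fingers": -0.3,"x": 0,"y": 0,"z": 0.03,"ax": 0,"ay": 0,"az": 0},{"fingers": -0.3,"x": 0,"y": 0,"z": 0.01,"ax": 0,"ay": 0,"az": 0},{"fingers": -0.3,"x": 0,"y": 0,"z": 0,"ax": 0,"ay": 0,"az": 0},{"fingers": -0.3,"x": 0,"y": 0,"z": 0,"ax": 0,"ay": 0,"az": 0},{"fingers": -0.3,"x": 0,"y": 0,"z": 0,"ax": 0,"ay": 0,"az": 0}])

```text
clock: 15.02
tcp_pos: [0.5496, 0.2447, 0.1965]
orientation: [-3.139, -0.049, -0.006]
contact_force: [-0.6, 0.8, 0.3]
grip_width: 0.0301
gripper_force: 0.0
```

```bash
python3 -c "
from h import *
go(.5475,.2445,.1622,1.84)"
```

```text
15.02 tcp [0.5496 0.2447 0.1965] shift [-0.0023  0.0002  0.0343] F [-0.6  0.8  0.3] w 0.0301
yaw 1.78 tilt [0.2 0.1] az -0.06
```

arm_command(rows=[{"fingers": -0.3,"x": -0.0015,"y": 0,"z": 0.02,"ax": 0,"ay": 0,"az": 0},{"fingers": -0.3,"x": 0,"y": 0,"z": 0.0135,"ax": 0,"ay": 0,"az": 0},{"fingers": -0.3,"x": 0,"y": 0,"z": 0,"ax": 0,"ay": 0,"az": 0},{"fingers": -0.3,"x": 0,"y": 0,"z": 0,"ax": 0,"ay": 0,"az": 0},{"fingers": -1,"x": 0,"y": 0,"z": 0,"ax": 0,"ay": 0,"az": 0},{"fingers": -1,"x": 0,"y": 0,"z": 0,"ax": 0,"ay": 0,"az": 0},{"fingers": -1,"x": 0,"y": 0,"z": 0,"ax": 0,"ay": 0,"az": 0},{"fingers": -1,"x": 0,"y": 0,"z": 0,"ax": 0,"ay": 0,"az": 0}])

```text
clock: 15.68
tcp_pos: [0.5473, 0.2446, 0.1616]
orientation: [-3.14, -0.05, -0.003]
contact_force: [0.4, 0.7, 3.9]
grip_width: 0.0065
gripper_force: 62.6
```

arm_command(rows=[{"fingers": -1,"x": 0,"y": 0,"z": -0.02,"ax": 0,"ay": 0,"az": 0},{"fingers": -1,"x": 0,"y": 0,"z": -0.035,"ax": 0,"ay": 0,"az": 0},{"fingers": -1,"x": 0,"y": 0,"z": -0.035,"ax": 0,"ay": 0,"az": 0},{"fingers": -1,"x": 0,"y": 0,"z": -0.035,"ax": 0,"ay": 0,"az": 0},{"fingers": -1,"x": 0,"y": 0,"z": -0.03,"ax": 0,"ay": 0,"az": 0},{"fingers": -1,"x": 0,"y": 0,"z": 0,"ax": 0,"ay": 0,"az": -1.25},{"fingers": -1,"x": 0,"y": 0,"z": 0,"ax": 0,"ay": 0,"az": 0}])

```text
clock: 16.27
tcp_pos: [0.5473, 0.2445, 0.3174]
orientation: [-3.139, -0.086, -0.006]
contact_force: [-0.8, -0.7, -1.6]
grip_width: 0.0063
gripper_force: 62.0
```

```bash
python3 -c "
from h import *
go(.5253,-.140,.313,3.08)"
```

```text
16.27 tcp [0.5473 0.2445 0.3174] shift [-0.0429  0.3827  0.0038] F [-0.8 -0.7 -1.6] w 0.0063
yaw 3.12 tilt [0.2  0.07] az 0.04
```

arm_command(rows=[{"fingers": -1,"x": -0.0041,"y": 0.02,"z": 0,"ax": 0,"ay": 0,"az": 0},{"fingers": -1,"x": -0.0041,"y": 0.04,"z": 0,"ax": 0,"ay": 0,"az": 0},{"fingers": -1,"x": -0.0041,"y": 0.04,"z": 0,"ax": 0,"ay": 0,"az": 0},{"fingers": -1,"x": -0.0041,"y": 0.04,"z": 0,"ax": 0,"ay": 0,"az": 0},{"fingers": -1,"x": -0.0041,"y": 0.04,"z": 0,"ax": 0,"ay": 0,"az": 0},{"fingers": -1,"x": -0.0041,"y": 0.04,"z": 0,"ax": 0,"ay": 0,"az": 0},{"fingers": -1,"x": -0.0041,"y": 0.04,"z": 0,"ax": 0,"ay": 0,"az": 0},{"fingers": -1,"x": -0.0041,"y": 0.04,"z": 0,"ax": 0,"ay": 0,"az": 0},{"fingers": -1,"x": -0.0041,"y": 0.035,"z": 0,"ax": 0,"ay": 0,"az": 0},{"fingers": -1,"x": -0.0041,"y": 0.025,"z": 0,"ax": 0,"ay": 0,"az": 0}])

```text
clock: 17.1
tcp_pos: [0.5232, -0.122, 0.3134]
orientation: [3.14, 0.077, -0.006]
contact_force: [0.3, -0.2, -0.5]
grip_width: 0.0062
gripper_force: 62.0
```

```bash
python3 -c "
from h import *
go(.530,-.226,.314,3.08)"
```

```text
17.1 tcp [ 0.5232 -0.122   0.3134] shift [ 0.0017  0.1042 -0.0005] F [ 0.3 -0.2 -0.5] w 0.0062
yaw 2.82 tilt [-0.21 -0.05] az -0.26
```

arm_command(rows=[{"fingers": -1,"x": 0,"y": 0.01,"z": 0,"ax": 0,"ay": 0,"az": 0},{"fingers": -1,"x": 0,"y": 0.02,"z": 0,"ax": 0,"ay": 0,"az": 0},{"fingers": -1,"x": 0,"y": 0.025,"z": 0,"ax": 0,"ay": 0,"az": 0},{"fingers": -1,"x": 0,"y": 0.025,"z": 0,"ax": 0,"ay": 0,"az": 0},{"fingers": -1,"x": 0,"y": 0.015,"z": 0,"ax": 0,"ay": 0,"az": 0},{"fingers": -1,"x": 0,"y": 0.005,"z": 0.02,"ax": 0,"ay": 0,"az": 0},{"fingers": -1,"x": 0,"y": 0,"z": 0.02,"ax": 0,"ay": 0,"az": 0},{"fingers": -1,"x": 0,"y": 0,"z": 0.015,"ax": 0,"ay": 0,"az": 0},{"fingers": -1,"x": 0,"y": 0,"z": 0,"ax": 0,"ay": 0,"az": 0},{"fingers": -1,"x": 0,"y": 0,"z": 0,"ax": 0,"ay": 0,"az": 0}])

```text
clock: 17.93
tcp_pos: [0.5298, -0.2165, 0.2593]
orientation: [-3.139, -0.086, 0.004]
contact_force: [-0.4, 0.9, -0.4]
grip_width: 0.0064
gripper_force: 61.9
```

```bash
python3 -c "
from h import *
go(.530,-.2265,.2436,3.08)"
```

```text
17.93 tcp [ 0.5298 -0.2165  0.2593] shift [-0.0004  0.0101  0.0157] F [-0.4  0.9 -0.4] w 0.0064
yaw 3.13 tilt [-0.16  0.09] az 0.05
```

arm_command(rows=[{"fingers": -1,"x": 0,"y": 0.009,"z": 0.002,"ax": 0,"ay": 0,"az": 0},{"fingers": -1,"x": 0,"y": 0,"z": 0.005,"ax": 0,"ay": 0,"az": 0},{"fingers": -1,"x": 0,"y": 0,"z": 0.005,"ax": 0,"ay": 0,"az": 0},{"fingers": -1,"x": 0,"y": 0,"z": 0.003,"ax": 0,"ay": 0,"az": 0},{"fingers": -1,"x": 0,"y": 0,"z": 0.0015,"ax": 0,"ay": 0,"az": 0},{"fingers": -1,"x": 0,"y": 0,"z": 0,"ax": 0,"ay": 0,"az": 0},{"fingers": -1,"x": 0,"y": 0,"z": 0,"ax": 0,"ay": 0,"az": 0}])

```text
clock: 18.52
tcp_pos: [0.531, -0.2263, 0.2441]
orientation: [3.14, 0.085, 0.0]
contact_force: [-0.2, -0.1, -1.7]
grip_width: 0.0064
gripper_force: 62.1
```

arm_command(rows=[{"fingers": -1,"x": 0,"y": 0,"z": 0.001,"ax": 0,"ay": 0,"az": 0},{"fingers": -1,"x": 0,"y": 0,"z": 0,"ax": 0,"ay": 0,"az": 0},{"fingers": -0.6,"x": 0,"y": 0,"z": 0,"ax": 0,"ay": 0,"az": 0},{"fingers": -0.55,"x": 0,"y": 0,"z": 0,"ax": 0,"ay": 0,"az": 0},{"fingers": -0.55,"x": 0,"y": 0,"z": 0,"ax": 0,"ay": 0,"az": 0},{"fingers": -0.55,"x": 0,"y": 0,"z": -0.005,"ax": 0,"ay": 0,"az": 0},{"fingers": -0.55,"x": 0,"y": 0,"z": -0.02,"ax": 0,"ay": 0,"az": 0},{"fingers": -0.5,"x": 0,"y": 0,"z": -0.035,"ax": 0,"ay": 0,"az": 0},{"fingers": -0.3,"x": 0,"y": 0,"z": -0.04,"ax": 0,"ay": 0,"az": 0}])

```text
clock: 19.27
tcp_pos: [0.5297, -0.2261, 0.3425]
orientation: [-3.139, -0.085, 0.006]
contact_force: [0.8, -0.6, 0.3]
grip_width: 0.0295
gripper_force: 0.0
```

arm_command(rows=[{"fingers": 0,"x": 0,"y": -0.04,"z": 0,"ax": 0,"ay": 0,"az": 0},{"fingers": 0,"x": 0,"y": -0.04,"z": 0,"ax": 0,"ay": 0,"az": 0},{"fingers": 0,"x": 0,"y": -0.04,"z": 0,"ax": 0,"ay": 0,"az": 0},{"fingers": 0,"x": 0,"y": -0.04,"z": 0,"ax": 0,"ay": 0,"az": 0},{"fingers": 0,"x": 0,"y": -0.04,"z": 0,"ax": 0,"ay": 0,"az": 0},{"fingers": 0,"x": 0,"y": 0,"z": 0,"ax": 0,"ay": 0,"az": 0}])

```text
clock: 19.77
tcp_pos: [0.5195, -0.017, 0.3441]
orientation: [-3.136, -0.103, -0.003]
contact_force: [-0.6, 0.3, 0.8]
grip_width: 0.0425
gripper_force: 0.0
```

```bash
python3 - <<'E'
from h import *
f=save('top','t5');g=save('scene','s5')
im=np.hstack([cv2.resize(f['frame'][140:290,215:395],(480,400)),cv2.resize(g['frame'][120:270,250:370],(320,400))])
cv2.imwrite('pics/c5.png',im[:,:,::-1])
go(.4,-.05,.1,93)
o=r.get_obs();print(np.round(o['joints'],2))
E
```

```text
19.87 tcp [ 0.5201 -0.0248  0.3435] shift [-0.1216  0.0181  0.2435] F [ 0.3 -0.1 -0.5] w 0.0428
yaw 3.32 tilt [ 0.05 -0.01] az -89.68
[ 0.36  0.18 -0.49  1.77  0.09  1.21 -1.67]
```

View pics/c5.png

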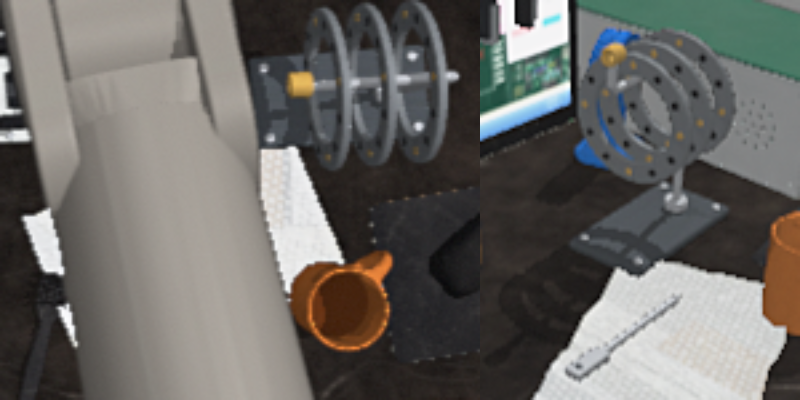

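```bash
python3 - <<'E'
from h import *
for n,(r0,r1,c0,c1) in(('top0',(205,232,240,318)),('scene0',(222,268,275,330)),('s5',(222,268,275,330))):
    f=dict(np.load(f'pics/{n}.npz'));K=f['K'];T=f['world_from_camera']
    im=f['frame'].astype(float);sub=cv2.GaussianBlur(f['frame'],(0,0),15).astype(float)
    W=cloud(f);z=W[r0:r1,c0:c1,2]
    g=im[r0:r1,c0:c1].mean(-1);b=im[r0:r1,c0:c1]
    m=((g<205)|(z>.0095)).astype(np.uint8)
    nn,l,s,c=cv2.connectedComponentsWithStats(m);i=1+s[1:,4].argmax();m=l==i
    v,u=np.nonzero(m);v=v+r0;u=u+c0
    d=np.stack([(u-K[0,2])/K[0,0],(v-K[1,2])/K[1,1],np.ones(len(u))],1)@T[:3,:3].T
    t=(.013-T[2,3])/d[:,2];P=(T[:3,3]+d*t[:,None])[:,:2]
    mu=P.mean(0);e=np.linalg.svd(P-mu)[2][0];e*=-np.sign(e[1]) ;s_=(P-mu)@e;q=(P-mu)@[-e[1],e[0]]
    print(n,len(P),'z',np.nanmedian(z[m]).round(4),'len',s_.max()-s_.min(),'ends',(mu+e*s_.min()).round(4),(mu+e*s_.max()).round(4),'ang of shaft dir',np.degrees(np.arctan2(e[1],e[0])))
    for a in np.arange(s_.min(),s_.max(),.015):
        k=(s_>=a)&(s_<a+.015);print(round(a-s_.min(),3),k.sum(),np.round([q[k].min(),q[k].max(),q[k].mean()],4),(P[k].mean(0)).round(4),end='|')
    print()
E
```

```text
top0 287 z 0.0147 len 0.17793000443189047 ends [ 0.4132 -0.0057] [ 0.4206 -0.1835] ang of shaft dir -87.62654139148768
0.0 40 [-0.0091  0.0088 -0.0005] [ 0.413 -0.013]|0.015 39 [-0.0099  0.0102  0.0003] [ 0.4145 -0.0287]|0.03 35 [-0.0082  0.0096  0.0007] [ 0.4155 -0.0433]|0.045 22 [-0.0085  0.0087 -0.0005] [ 0.4148 -0.0565]|0.06 23 [-0.0045  0.0049  0.    ] [ 0.416 -0.073]|0.075 18 [-0.0049  0.004   0.0002] [ 0.4168 -0.0881]|0.09 17 [-0.0057  0.005  -0.0003] [ 0.4169 -0.1033]|0.105 21 [-0.0066  0.0048 -0.0002] [ 0.4177 -0.1173]|0.12 19 [-0.0049  0.0038 -0.0001] [ 0.4183 -0.1324]|0.135 18 [-0.0037  0.005   0.0003] [ 0.4195 -0.1491]|0.15 20 [-0.0046  0.0046  0.    ] [ 0.4198 -0.1634]|0.165 15 [-0.005   0.0037 -0.0002] [ 0.4201 -0.1764]|
scene0 535 z -0.0022 len 0.18535572257864436 ends [0.4298 0.0131] [ 0.5202 -0.1487] ang of shaft dir -60.809916490154414
0.0 8 [-0.0046  0.0005 -0.0022] [0.4317 0.0051]|0.015 17 [-0.0077  0.0044 -0.0015] [ 0.4397 -0.0076]|0.03 27 [-0.014   0.0085 -0.0024] [ 0.4463 -0.0213]|0.045 35 [-0.0147  0.0116 -0.0017] [ 0.454  -0.0337]|0.06 39 [-0.016   0.0148 -0.
[... 538 characters left out ...]
ir -60.809916490154414
0.0 8 [-0.0046  0.0005 -0.0022] [0.4317 0.0051]|0.015 17 [-0.0077  0.0044 -0.0015] [ 0.4397 -0.0076]|0.03 27 [-0.014   0.0085 -0.0024] [ 0.4463 -0.0213]|0.045 35 [-0.0147  0.0116 -0.0017] [ 0.454  -0.0337]|0.06 39 [-0.016   0.0148 -0.0013] [ 0.4617 -0.0466]|0.075 44 [-0.0174  0.0192  0.001 ] [ 0.471  -0.0586]|0.09 49 [-0.0198  0.0226  0.0018] [ 0.4791 -0.0715]|0.105 54 [-0.0232  0.026   0.0016] [ 0.4862 -0.0845]|0.12 63 [-0.0284  0.0295  0.0008] [ 0.4926 -0.0978]|0.135 67 [-0.0292  0.033   0.0015] [ 0.5006 -0.1104]|0.15 70 [-0.0308  0.0367  0.0028] [ 0.509  -0.1229]|0.165 55 [-0.0316  0.0379 -0.0033] [ 0.5105 -0.1381]|0.18 7 [-0.0325 -0.0156 -0.024 ] [ 0.4981 -0.1583]|
```

```bash
python3 - <<'E'
from h import *
a,b=[dict(np.load(f'pics/{n}.npz'))['frame'].astype(int)[222:300,262:350] for n in('scene0','s5')]
d=np.abs(a-b).max(-1);print((d>30).sum(),np.argwhere(d>30)[:5])
go(.4142,-.0305,.12,-87.6)
E
```

```text
0 []
19.87 tcp [ 0.5201 -0.0248  0.3435] shift [-0.1062 -0.0005  0.2235] F [ 0.3 -0.1 -0.5] w 0.0428
yaw 3.32 tilt [ 0.05 -0.01] az 90.92
```

arm_command(rows=[{"fingers": 0,"x": 0,"y": 0,"z": 0.01,"ax": 0,"ay": 0,"az": 7},{"fingers": 0,"x": 0,"y": 0,"z": 0.01,"ax": 0,"ay": 0,"az": 7},{"fingers": 0,"x": 0,"y": 0,"z": 0.01,"ax": 0,"ay": 0,"az": 7},{"fingers": 0,"x": 0,"y": 0,"z": 0.01,"ax": 0,"ay": 0,"az": 7},{"fingers": 0,"x": 0,"y": 0,"z": 0.01,"ax": 0,"ay": 0,"az": 7},{"fingers": 0,"x": 0,"y": 0,"z": 0.01,"ax": 0,"ay": 0,"az": 7},{"fingers": 0,"x": 0,"y": 0,"z": 0.01,"ax": 0,"ay": 0,"az": 7},{"fingers": 0,"x": 0,"y": 0,"z": 0.01,"ax": 0,"ay": 0,"az": 7},{"fingers": 0,"x": 0,"y": 0,"z": 0.01,"ax": 0,"ay": 0,"az": 7},{"fingers": 0,"x": 0,"y": 0,"z": 0.01,"ax": 0,"ay": 0,"az": 7}])

```text
clock: 20.7
tcp_pos: [0.5204, -0.029, 0.2425]
orientation: [2.612, -1.744, 0.001]
contact_force: [-0.1, 0.1, -0.1]
grip_width: 0.0428
gripper_force: 0.0
```

arm_command(rows=[{"fingers": 0,"x": 0,"y": 0.01,"z": 0,"ax": 0,"ay": 0,"az": 7},{"fingers": 0,"x": 0,"y": 0.02,"z": 0,"ax": 0,"ay": 0,"az": 7},{"fingers": 0,"x": 0,"y": 0.03,"z": 0.01,"ax": 0,"ay": 0,"az": 7},{"fingers": 0,"x": 0,"y": 0.03,"z": 0.03,"ax": 0,"ay": 0,"az": 0},{"fingers": 0,"x": 0,"y": 0.01,"z": 0.03,"ax": 0,"ay": 0,"az": 0},{"fingers": 0,"x": 0,"y": 0,"z": 0.03,"ax": 0,"ay": 0,"az": 0},{"fingers": 0,"x": 0,"y": 0,"z": 0.02,"ax": 0,"ay": 0,"az": 0},{"fingers": 0,"x": 0,"y": 0,"z": 0,"ax": 0,"ay": 0,"az": 0},{"fingers": 0,"x": 0,"y": 0,"z": 0,"ax": 0,"ay": 0,"az": 0},{"fingers": 0,"x": 0,"y": 0,"z": 0,"ax": 0,"ay": 0,"az": 0}])

```text
clock: 21.53
tcp_pos: [0.4554, -0.0462, 0.1282]
orientation: [2.43, -1.972, -0.001]
contact_force: [-0.3, -0.9, -0.4]
grip_width: 0.0428
gripper_force: 0.0
```

```bash
python3 - <<'E'
from h import *
go(.4145,-.038,.026,-87.6)
print(np.round(r.get_obs()['joints'],2))
save('scene','s6');a,b=[dict(np.load(f'pics/{n}.npz'))['frame'].astype(int)[230:290,270:350] for n in('s6','s5')]
d=np.abs(a-b).max(-1);print((d>30).sum())
E
```

```text
21.53 tcp [ 0.4554 -0.0462  0.1282] shift [-0.0172  0.0374  0.1025] F [-0.3 -0.9 -0.4] w 0.0428
yaw -78.12 tilt [-0.45 -0.51] az 9.48
[-0.17  0.3   0.16  2.17 -0.06  0.68 -2.91]
0
```

arm_command(rows=[{"fingers": 0,"x": 0,"y": 0,"z": 0,"ax": 0,"ay": 0,"az": -7},{"fingers": 0,"x": 0,"y": 0,"z": 0,"ax": 0,"ay": 0,"az": -7},{"fingers": 0,"x": 0,"y": 0,"z": 0,"ax": 0,"ay": 0,"az": -7},{"fingers": 0,"x": 0,"y": 0,"z": 0,"ax": 0,"ay": 0,"az": -7},{"fingers": 0,"x": 0,"y": 0,"z": 0,"ax": 0,"ay": 0,"az": -7},{"fingers": 0,"x": 0,"y": 0,"z": 0,"ax": 0,"ay": 0,"az": -7},{"fingers": 0,"x": 0,"y": 0,"z": 0,"ax": 0,"ay": 0,"az": -7},{"fingers": 0,"x": 0,"y": 0,"z": 0,"ax": 0,"ay": 0,"az": -7},{"fingers": 0,"x": 0,"y": 0,"z": 0,"ax": 0,"ay": 0,"az": -7},{"fingers": 0,"x": 0,"y": 0,"z": 0,"ax": 0,"ay": 0,"az": -7}])

```text
clock: 22.42
tcp_pos: [0.4556, -0.0458, 0.1288]
orientation: [3.125, -0.211, -0.009]
contact_force: [0.3, 0.0, -0.1]
grip_width: 0.0427
gripper_force: 0.0
```

arm_command(rows=[{"fingers": 0,"x": 0,"y": 0,"z": 0,"ax": 0,"ay": 0,"az": -7},{"fingers": 0,"x": 0,"y": 0,"z": 0,"ax": 0,"ay": 0,"az": -7},{"fingers": 0,"x": 0,"y": 0,"z": 0,"ax": 0,"ay": 0,"az": -7},{"fingers": 0,"x": 0,"y": 0,"z": 0,"ax": 0,"ay": 0,"az": -7},{"fingers": 0,"x": 0,"y": 0,"z": 0,"ax": 0,"ay": 0,"az": -7},{"fingers": 0,"x": 0,"y": 0,"z": 0,"ax": 0,"ay": 0,"az": -7},{"fingers": 0,"x": 0,"y": 0,"z": 0,"ax": 0,"ay": 0,"az": -7},{"fingers": 0,"x": 0,"y": 0,"z": 0,"ax": 0,"ay": 0,"az": -7},{"fingers": 0,"x": 0,"y": 0,"z": 0,"ax": 0,"ay": 0,"az": -7},{"fingers": 0,"x": 0,"y": 0,"z": 0,"ax": 0,"ay": 0,"az": -7}])

```text
clock: 23.25
tcp_pos: [0.4556, -0.046, 0.1287]
orientation: [2.685, 1.621, -0.016]
contact_force: [-0.2, -0.1, -0.8]
grip_width: 0.0427
gripper_force: 0.0
```

arm_command(rows=[{"fingers": 0,"x": 0,"y": 0,"z": 0,"ax": 0,"ay": 0,"az": -7},{"fingers": 0,"x": 0,"y": 0,"z": 0,"ax": 0,"ay": 0,"az": -7},{"fingers": 0,"x": 0,"y": 0,"z": 0,"ax": 0,"ay": 0,"az": -7},{"fingers": 0,"x": 0,"y": 0,"z": 0,"ax": 0,"ay": 0,"az": -7},{"fingers": 0,"x": 0,"y": 0,"z": 0,"ax": 0,"ay": 0,"az": 0},{"fingers": 0,"x": 0,"y": 0,"z": 0,"ax": 0,"ay": 0,"az": 0}])

```text
clock: 23.75
tcp_pos: [0.4552, -0.0459, 0.1282]
orientation: [2.226, 2.215, -0.018]
contact_force: [-0.6, 0.1, -0.7]
grip_width: 0.0426
gripper_force: 0.0
```

```bash
python3 - <<'E'
from h import *
go(.4145,-.038,.026,92.4)
print(np.round(r.get_obs()['joints'],2))
E
```

```text
23.75 tcp [ 0.4552 -0.0459  0.1282] shift [ 0.0086 -0.04    0.1024] F [-0.6  0.1 -0.7] w 0.0426
yaw 89.71 tilt [-0.42 -0.53] az -2.69
[ 0.36  0.34 -0.47  2.14  0.24  0.72 -0.27]
```

arm_command(rows=[{"fingers": 0,"x": 0.004,"y": -0.015,"z": 0,"ax": -0.42,"ay": 0.53,"az": -2.7},{"fingers": 0,"x": 0.0045,"y": -0.015,"z": 0.02,"ax": 0,"ay": 0,"az": 0},{"fingers": 0,"x": 0,"y": -0.01,"z": 0.02,"ax": 0,"ay": 0,"az": 0},{"fingers": 0,"x": 0,"y": 0,"z": 0.02,"ax": 0,"ay": 0,"az": 0},{"fingers": 0,"x": 0,"y": 0,"z": 0,"ax": 0,"ay": 0,"az": 0},{"fingers": 0,"x": 0,"y": 0,"z": 0,"ax": 0,"ay": 0,"az": 0},{"fingers": 0,"x": 0,"y": 0,"z": 0,"ax": 0,"ay": 0,"az": 0}])

```text
clock: 24.33
tcp_pos: [0.4153, -0.0379, 0.0683]
orientation: [-2.17, -2.27, 0.0]
contact_force: [-0.1, -0.4, -0.6]
grip_width: 0.0431
gripper_force: 0.0
```

```bash
python3 - <<'E'
from h import *
go(.4145,-.038,.026,92.4)
print(np.round(r.get_obs()['joints'],2))
save('scene','s7');a,b=[dict(np.load(f'pics/{n}.npz'))['frame'].astype(int)[222:300,262:350] for n in('s7','s5')]
d=np.abs(a-b).max(-1);print((d>30).sum())
im=cv2.imread('pics/s7.png')[180:300,240:380];cv2.imwrite('pics/c7.png',cv2.resize(im,None,fx=4,fy=4))
E
```

```text
24.33 tcp [ 0.4153 -0.0379  0.0683] shift [-0.0001 -0.0007  0.0423] F [-0.1 -0.4 -0.6] w 0.0431
yaw 92.58 tilt [-0.04  0.03] az 0.18
[ 0.32  0.39 -0.44  2.27  0.32  0.54 -0.32]
360
```

View pics/c7.png

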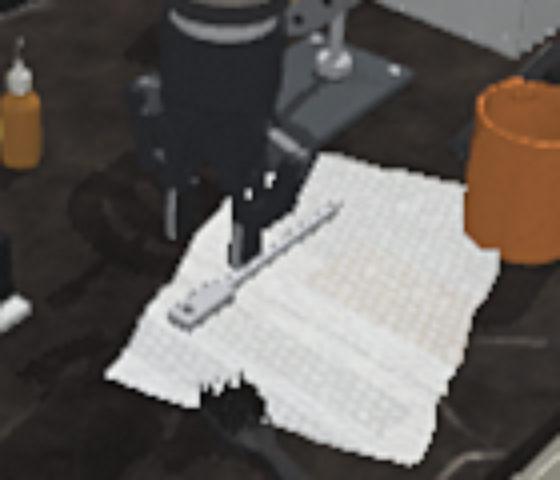

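arm_command(rows=[{"fingers": 0,"x": 0,"y": -0.0007,"z": 0.015,"ax": 0,"ay": 0,"az": -0.1},{"fingers": 0,"x": 0,"y": 0,"z": 0.015,"ax": 0,"ay": 0,"az": 0},{"fingers": 0,"x": 0,"y": 0,"z": 0.008,"ax": 0,"ay": 0,"az": 0},{"fingers": 0,"x": 0,"y": 0,"z": 0.003,"ax": 0,"ay": 0,"az": 0},{"fingers": 0,"x": 0,"y": 0,"z": 0,"ax": 0,"ay": 0,"az": 0},{"fingers": 0,"x": 0,"y": 0,"z": 0,"ax": 0,"ay": 0,"az": 0},{"fingers": 0,"x": 0,"y": 0,"z": 0,"ax": 0,"ay": 0,"az": 0}])

```text
clock: 24.97
tcp_pos: [0.4138, -0.0379, 0.0269]
orientation: [-2.166, -2.273, 0.001]
contact_force: [-0.0, -0.5, -0.0]
grip_width: 0.0428
gripper_force: 0.0
```

```bash
python3 - <<'E'
from h import *
go(.4145,-.038,.025,92.4)
E
```

```text
24.97 tcp [ 0.4138 -0.0379  0.0269] shift [-0.0001  0.0007  0.0019] F [-0.  -0.5 -0. ] w 0.0428
yaw 92.76 tilt [-0.07  0.04] az 0.36
```

arm_command(rows=[{"fingers": 0,"x": 0,"y": 0.0005,"z": 0.001,"ax": 0,"ay": 0,"az": 0.3},{"fingers": 0,"x": 0,"y": 0,"z": 0,"ax": 0,"ay": 0,"az": 0},{"fingers": -1,"x": 0,"y": 0,"z": 0,"ax": 0,"ay": 0,"az": 0},{"fingers": -1,"x": 0,"y": 0,"z": 0,"ax": 0,"ay": 0,"az": 0},{"fingers": -1,"x": 0,"y": 0,"z": 0,"ax": 0,"ay": 0,"az": 0},{"fingers": -1,"x": 0,"y": 0,"z": 0,"ax": 0,"ay": 0,"az": 0},{"fingers": -1,"x": 0,"y": 0,"z": 0,"ax": 0,"ay": 0,"az": 0}], grip_force=70)

```text
clock: 25.55
tcp_pos: [0.4138, -0.0379, 0.0258]
orientation: [-2.172, -2.268, 0.002]
contact_force: [-2.3, -0.3, 8.8]
grip_width: 0.0177
gripper_force: 68.5
```

arm_command(rows=[{"fingers": -1,"x": 0,"y": 0,"z": -0.01,"ax": 0,"ay": 0,"az": 0},{"fingers": -1,"x": 0,"y": 0,"z": -0.025,"ax": 0,"ay": 0,"az": 0},{"fingers": -1,"x": 0,"y": 0,"z": -0.04,"ax": 0,"ay": 0,"az": 0},{"fingers": -1,"x": 0,"y": 0,"z": -0.04,"ax": 0,"ay": 0,"az": 0},{"fingers": -1,"x": 0,"y": 0,"z": -0.04,"ax": 0,"ay": 0,"az": 0},{"fingers": -1,"x": 0,"y": 0,"z": -0.04,"ax": 0,"ay": 0,"az": 0},{"fingers": -1,"x": 0,"y": 0,"z": -0.03,"ax": 0,"ay": 0,"az": 0},{"fingers": -1,"x": 0,"y": 0,"z": -0.02,"ax": 0,"ay": 0,"az": 0},{"fingers": -1,"x": 0,"y": 0,"z": 0,"ax": 0,"ay": 0,"az": 0},{"fingers": -1,"x": 0,"y": 0,"z": 0,"ax": 0,"ay": 0,"az": 0}])

```text
clock: 26.38
tcp_pos: [0.4144, -0.0381, 0.2714]
orientation: [2.173, 2.268, -0.0]
contact_force: [-0.3, -0.8, -1.6]
grip_width: 0.0177
gripper_force: 68.9
```

```bash
python3 - <<'E'
from h import *
go(.4145,.0,.272,93.08)
f=save('scene','s8')
E
```

```text
26.38 tcp [ 0.4144 -0.0381  0.2714] shift [ 0.038   0.0017 -0.0006] F [-0.3 -0.8 -1.6] w 0.0177
yaw 92.46 tilt [ 0. -0.] az -0.62
```

View pics/s8.png

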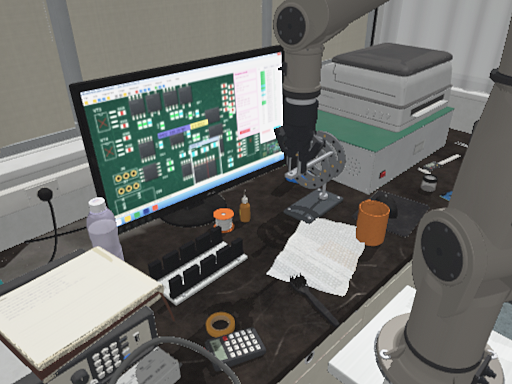

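arm_command(rows=[{"fingers": -1,"x": 0.02,"y": 0,"z": 0,"ax": 0,"ay": 0,"az": -0.6},{"fingers": -1,"x": 0.025,"y": 0.01,"z": 0,"ax": 0,"ay": 0,"az": 0},{"fingers": -1,"x": 0.018,"y": 0.02,"z": 0,"ax": 0,"ay": 0,"az": 0},{"fingers": -1,"x": 0,"y": 0.03,"z": 0,"ax": 0,"ay": 0,"az": 0},{"fingers": -1,"x": 0,"y": 0.025,"z": 0,"ax": 0,"ay": 0,"az": 0},{"fingers": -1,"x": 0,"y": 0.015,"z": 0,"ax": 0,"ay": 0,"az": 0},{"fingers": -1,"x": 0,"y": 0.005,"z": 0,"ax": 0,"ay": 0,"az": 0},{"fingers": -1,"x": 0,"y": 0,"z": 0,"ax": 0,"ay": 0,"az": 0},{"fingers": -1,"x": 0,"y": 0,"z": 0,"ax": 0,"ay": 0,"az": 0},{"fingers": -1,"x": 0,"y": 0,"z": 0,"ax": 0,"ay": 0,"az": 0}])

```text
clock: 27.27
tcp_pos: [0.5145, 0.0304, 0.2694]
orientation: [-2.159, -2.278, 0.004]
contact_force: [-0.4, 0.5, -0.6]
grip_width: 0.0174
gripper_force: 68.9
```

```bash
python3 - <<'E'
from h import *
go(.516,.03,.272,93.08)
f=save('top','t9');g=save('scene','s9')
# project expected points into both images for cropping
def proj(f,p):
    T=np.linalg.inv(f['world_from_camera']);q=T[:3,:3]@p+T[:3,3];q=f['K']@q;return (q[:2]/q[2]).round(1)
for n,h in(('top',f),('scene',g)):
    print(n,'nose',proj(h,np.array([.522,-.1185,.256])),'eye',proj(h,np.array([.527,-.175,.256])),'eyein',proj(h,np.array([.528,-.193,.256])),'sh',proj(h,np.array([.517,.012,.256])))
a=cv2.resize(f['frame'][150:200,225:345],(780,325));b=cv2.resize(g['frame'][110:170,250:340],(400,267))
c=np.zeros((600,780,3),np.uint8);c[:325]=a;c[330:597,:400]=b;cv2.imwrite('pics/c9.png',c[:,:,::-1])
E
```

```text
27.27 tcp [0.5145 0.0304 0.2694] shift [-0.0004  0.0015 -0.0026] F [-0.4  0.5 -0.6] w 0.0174
yaw 93.09 tilt [-0.24  0.02] az 0.01
top nose [298.  174.5] eye [323.2 171.7] eyein [331.2 171.1] sh [239.5 178.1]
scene nose [284.7 147.2] eye [297.3 140.6] eyein [301.3 138.6] sh [250.2 163.5]
```

View pics/c9.png

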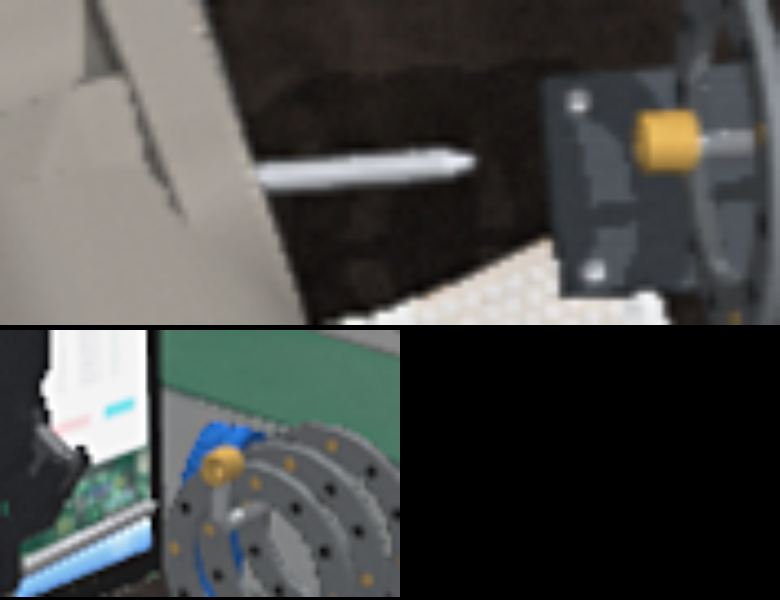

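```bash
cat > m.py <<'E'
from h import *
def planeN(f,pts):
    # direction normals in world for image line through pts
    (vx,vy,x0,y0)=cv2.fitLine(np.float32(pts),cv2.DIST_HUBER,0,.01,.01).ravel()
    R_=f['world_from_camera'][:3,:3];Ki=np.linalg.inv(f['K'])
    a=R_@Ki@[x0-100*vx,y0-100*vy,1];b=R_@Ki@[x0+100*vx,y0+100*vy,1]
    n=np.cross(a,b);return n/np.linalg.norm(n)
def ray(f,p):
    d=f['world_from_camera'][:3,:3]@np.linalg.inv(f['K'])@[p[0],p[1],1];return d/np.linalg.norm(d)
def mid(c1,d1,c2,d2):
    A=np.stack([d1,-d2],1);t=np.linalg.lstsq(A,c2-c1,rcond=None)[0];p,q=c1+t[0]*d1,c2+t[1]*d2;return (p+q)/2,np.linalg.norm(p-q)
def comp(m,r0,c0,pick=None):
    n,l,s,c=cv2.connectedComponentsWithStats(m.astype(np.uint8));i=1+s[1:,4].argmax();v,u=np.nonzero(l==i);return np.stack([u+c0,v+r0],1).astype(float)
def brass(f,r0,r1,c0,c1):
    h=cv2.cvtColor(f['frame'][r0:r1,c0:c1],cv2.COLOR_RGB2HSV);return comp((h[...,0]>12)&(h[...,0]<30)&(h[...,1]>110)&(h[...,2]>90),r0,c0)
E
python3 - <<'E'
from m import *
f=dict(np.load('pics/t9.npz'));g=dict(np.load('pics/s9.npz'))
cf,cg=f['world_from_camera'][:3,3],g['world_from_camera'][:3,3]
B1=brass(f,155,185,315,340);B2=brass(g,125,155,285,315)
e=lambda B:(B.min(0)+B.max(0))/2
E,gap=mid(cf,ray(f,e(B1)),cg,ray(g,e(B2)));print('eyelet',len(B1),len(B2),e(B1),B1.mean(0),e(B2),B2.mean(0),E.round(4),gap)
# shaft masks
a=f['frame'][165:190,266:302].astype(int);S1=comp(a.min(-1)>105,165,266)
d=g['depth'][140:170,252:290];W=cloud(g)[140:170,252:290]
m=(W[...,0]<.56)&(W[...,0]>.48)&(W[...,2]>.22)&(W[...,2]<.29);S2=comp(m,140,252)
print(len(S1),S1.min(0),S1.max(0),len(S2),S2.min(0),S2.max(0))
def cl(S): # centre per column
    return np.array([[u,S[S[:,0]==u,1].mean()] for u in np.unique(S[:,0])][1:-4])
n1,n2=planeN(f,cl(S1)),planeN(g,cl(S2));D=np.cross(n1,n2);D/=-np.linalg.norm(D)*np.sign(D[1])
p=np.linalg.lstsq(np.array([n1,n2,D]),[n1@cf,n2@cg,D@E],rcond=None)[0]
print('dir',D.round(4),'line at eyelet',p.round(4),'miss',(p-E).round(4))
o=r.get_obs();print(o['tcp_pos'],'line at tcp y',(p+D*(o['tcp_pos'][1]-p[1])/D[1]).round(4))
P=W[m];print('depth fit x,z vs y',np.polyfit(P[:,1],P[:,0],1),np.polyfit(P[:,1],P[:,2],1))
E
```

```text
eyelet 81 55 [327.  171.5] [327.08641975 171.01234568] [300.  140.5] [299.63636364 140.16363636] [ 0.5269 -0.1848  0.2533] 0.0019081339969093288
124 [266. 173.] [297. 178.] 168 [252. 149.] [285. 169.]
dir [ 0.0662 -0.9978 -0.0036] line at eyelet [ 0.5281 -0.1847  0.2488] miss [ 0.0012  0.0001 -0.0044]
[0.51490613 0.03027669 0.26998292] line at tcp y [0.5138 0.0303 0.2496]
depth fit x,z vs y [-0.18361149  0.50217432] [0.1169533  0.26130104]
```

arm_command(rows=[{"fingers": -1,"x": -0.005,"y": 0.0003,"z": -0.0045,"ax": 0,"ay": 0,"az": 0},{"fingers": -1,"x": -0.015,"y": 0,"z": 0,"ax": 0,"ay": 0,"az": 0},{"fingers": -1,"x": -0.015,"y": 0,"z": 0,"ax": 0,"ay": 0,"az": 0},{"fingers": -1,"x": -0.01,"y": 0,"z": 0,"ax": 0,"ay": 0,"az": 0},{"fingers": -1,"x": -0.003,"y": 0,"z": 0,"ax": 0,"ay": 0,"az": 0},{"fingers": -1,"x": 0,"y": 0,"z": 0,"ax": 0,"ay": 0,"az": 0},{"fingers": -1,"x": 0,"y": 0,"z": 0,"ax": 0,"ay": 0,"az": 0},{"fingers": -1,"x": 0,"y": 0,"z": 0,"ax": 0,"ay": 0,"az": 0},{"fingers": -1,"x": 0,"y": 0,"z": 0,"ax": 0,"ay": 0,"az": 0}])

```text
clock: 28.12
tcp_pos: [0.5188, -0.0165, 0.2746]
orientation: [-2.158, -2.28, 0.001]
contact_force: [0.3, 0.1, -0.3]
grip_width: 0.0179
gripper_force: 68.9
```

```bash
python3 - <<'E'
from m import *
go(.5149+.0538*.048,-.018,.2744,93.08)
f=save('top','t10');g=save('scene','s10')
cf,cg=f['world_from_camera'][:3,3],g['world_from_camera'][:3,3]
B1=brass(f,155,185,317,340);B2=brass(g,125,155,285,315)
e=lambda B:(B.min(0)+B.max(0))/2
E,gap=mid(cf,ray(f,e(B1)),cg,ray(g,e(B2)));print(len(B1),len(B2),e(B1),e(B2),E.round(4),gap)
a=cv2.resize(f['frame'][150:200,265:345],(640,400),interpolation=cv2.INTER_CUBIC);b=cv2.resize(g['frame'][120:180,255:325],(640,548),interpolation=cv2.INTER_CUBIC)[150:348]
cv2.imwrite('pics/c10.png',np.vstack([a,b])[:,:,::-1])
E
```

```text
28.12 tcp [ 0.5188 -0.0165  0.2746] shift [-0.0014 -0.0014  0.0002] F [ 0.3  0.1 -0.3] w 0.0179
yaw 93.15 tilt [-0.13  0.06] az 0.07
81 54 [327.  171.5] [300.  140.5] [ 0.5269 -0.1848  0.2533] 0.0019081339969093288
```

View pics/c10.png

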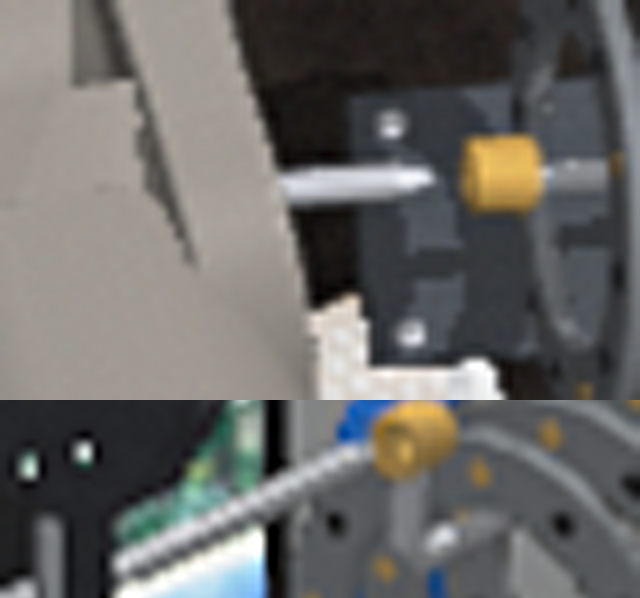

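```bash
python3 - <<'E'
from m import *
f=dict(np.load('pics/t10.npz'));g=dict(np.load('pics/s10.npz'))
cf,cg=f['world_from_camera'][:3,3],g['world_from_camera'][:3,3]
E=np.array([.5269,-.1848,.2533])
a=f['frame'][165:180,304:322].astype(int);S1=comp(a.min(-1)>120,165,304)
W=cloud(g)[135:190,262:300];m=(W[...,0]<.58)&(W[...,0]>.47)&(W[...,2]>.22)&(W[...,2]<.29)&(W[...,1]>-.17);S2=comp(m,135,262)
print(S1.min(0),S1.max(0),S2.min(0),S2.max(0),len(S1),len(S2))
cl=lambda S,k:np.array([[u,S[S[:,0]==u,1].mean()] for u in np.unique(S[:,0])][1:-k])
A,B=cl(S1,4),cl(S2,4);print(A.round(1).tolist(),B.round(1).tolist())
n1,n2=planeN(f,A),planeN(g,B);D=np.cross(n1,n2);D/=-np.linalg.norm(D)*np.sign(D[1])
p=np.linalg.lstsq(np.array([n1,n2,D]),[n1@cf,n2@cg,D@E],rcond=None)[0]
print(D.round(4),p.round(4),'miss',(p-E).round(4),'at y=-.12',(p+D*(-.12-p[1])/D[1]).round(4))
E
```

```text
[304. 170.] [318. 174.] [262. 142.] [295. 163.] 55 190
[[305.0, 172.5], [306.0, 172.5], [307.0, 172.5], [308.0, 172.5], [309.0, 172.5], [310.0, 172.5], [311.0, 172.5], [312.0, 172.5], [313.0, 172.5], [314.0, 171.5]] [[263.0, 156.5], [264.0, 156.5], [265.0, 156.0], [266.0, 155.0], [267.0, 154.5], [268.0, 155.5], [269.0, 154.5], [270.0, 154.5], [271.0, 154.0], [272.0, 153.5], [273.0, 153.0], [274.0, 152.5], [275.0, 152.0], [276.0, 151.5], [277.0, 151.0], [278.0, 150.5], [279.0, 150.0], [280.0, 149.5], [281.0, 149.0], [282.0, 148.5], [283.0, 148.0], [284.0, 147.5], [285.0, 147.0], [286.0, 146.5], [287.0, 146.0], [288.0, 145.5], [289.0, 145.0], [290.0, 144.5], [291.0, 144.0]]
[ 0.0307 -0.9992  0.026 ] [ 0.5276 -0.1847  0.2552] miss [0.0007 0.0001 0.0019] at y=-.12 [ 0.5256 -0.12    0.2536]
```

arm_command(rows=[{"fingers": -1,"x": 0,"y": -0.001,"z": 0.0005,"ax": 0,"ay": 0,"az": 0.07},{"fingers": -1,"x": -0.005,"y": 0,"z": 0,"ax": 0,"ay": 0,"az": 0},{"fingers": -1,"x": -0.005,"y": 0,"z": 0,"ax": 0,"ay": 0,"az": 0},{"fingers": -1,"x": -0.005,"y": 0,"z": 0,"ax": 0,"ay": 0,"az": 0},{"fingers": -1,"x": -0.005,"y": 0,"z": 0,"ax": 0,"ay": 0,"az": 0},{"fingers": -1,"x": 0,"y": 0,"z": 0,"ax": 0,"ay": 0,"az": 0},{"fingers": -1,"x": 0,"y": 0,"z": 0,"ax": 0,"ay": 0,"az": 0}])

```text
clock: 28.8
tcp_pos: [0.5189, -0.0381, 0.274]
orientation: [-2.162, -2.276, 0.002]
contact_force: [0.3, -0.2, -1.5]
grip_width: 0.0174
gripper_force: 68.9
```

```bash
python3 - <<'E'
from m import *
go(.5149+.0538*.067,-.037,.2744,93.08)
print(r.get_obs()['moment'])
E
```

```text
28.8 tcp [ 0.5189 -0.0381  0.274 ] shift [ 0.0011 -0.0004 -0.0004] F [ 0.3 -0.2 -1.5] w 0.0174
yaw 92.94 tilt [-0.13  0.04] az -0.14
[ 0.03013933 -0.00374299  0.04521486]
```

arm_command(rows=[{"fingers": -1,"x": -0.005,"y": 0,"z": 0,"ax": 0,"ay": 0,"az": -0.1},{"fingers": -1,"x": -0.007,"y": 0,"z": 0,"ax": 0,"ay": 0,"az": 0},{"fingers": -1,"x": -0.007,"y": 0,"z": 0,"ax": 0,"ay": 0,"az": 0},{"fingers": -1,"x": -0.007,"y": 0,"z": 0,"ax": 0,"ay": 0,"az": 0},{"fingers": -1,"x": -0.007,"y": 0,"z": 0,"ax": 0,"ay": 0,"az": 0},{"fingers": -1,"x": 0,"y": 0,"z": 0,"ax": 0,"ay": 0,"az": 0},{"fingers": -1,"x": 0,"y": 0,"z": 0,"ax": 0,"ay": 0,"az": 0}])

```text
clock: 29.38
tcp_pos: [0.5207, -0.0712, 0.2739]
orientation: [-2.16, -2.278, 0.002]
contact_force: [0.5, -0.4, -0.7]
grip_width: 0.0177
gripper_force: 68.9
```

```bash
python3 - <<'E'
from m import *
go(.5149+.0538*.1,-.07,.2744,93.08)
print(r.get_obs()['moment'])
g=save('scene','s11');f=save('top','t11')
a=cv2.resize(f['frame'][150:200,275:355],(640,400),interpolation=cv2.INTER_CUBIC);b=cv2.resize(g['frame'][120:180,255:325],(640,548),interpolation=cv2.INTER_CUBIC)[150:348]
cv2.imwrite('pics/c11.png',np.vstack([a,b])[:,:,::-1])
E
```

```text
29.38 tcp [ 0.5207 -0.0712  0.2739] shift [ 0.0012 -0.0003 -0.0005] F [ 0.5 -0.4 -0.7] w 0.0177
yaw 93.02 tilt [-0.14  0.04] az -0.06
[ 0.008861   -0.0403071   0.08870871]
```

View pics/c11.png

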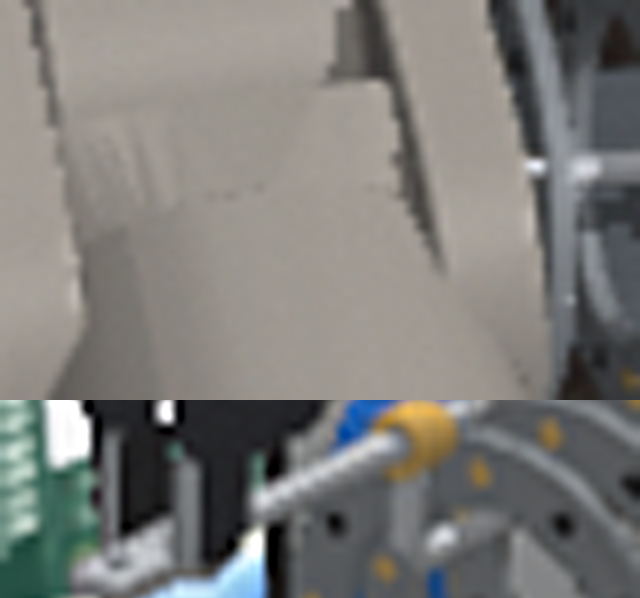

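arm_command(rows=[{"fingers": -1,"x": -0.005,"y": 0,"z": 0,"ax": 0,"ay": 0,"az": 0},{"fingers": -1,"x": -0.01,"y": 0,"z": 0,"ax": 0,"ay": 0,"az": 0},{"fingers": -1,"x": -0.01,"y": 0,"z": 0,"ax": 0,"ay": 0,"az": 0},{"fingers": -1,"x": -0.01,"y": 0,"z": 0,"ax": 0,"ay": 0,"az": 0},{"fingers": -1,"x": -0.01,"y": 0,"z": 0,"ax": 0,"ay": 0,"az": 0},{"fingers": -1,"x": -0.01,"y": 0,"z": 0,"ax": 0,"ay": 0,"az": 0},{"fingers": -1,"x": -0.01,"y": 0,"z": 0,"ax": 0,"ay": 0,"az": 0},{"fingers": -1,"x": -0.005,"y": 0,"z": 0,"ax": 0,"ay": 0,"az": 0},{"fingers": -1,"x": 0,"y": 0,"z": 0,"ax": 0,"ay": 0,"az": 0},{"fingers": -1,"x": 0,"y": 0,"z": 0,"ax": 0,"ay": 0,"az": 0}])

```text
clock: 30.32
tcp_pos: [0.5246, -0.1415, 0.2738]
orientation: [-2.161, -2.279, 0.002]
contact_force: [2.6, -1.9, -3.8]
grip_width: 0.0173
gripper_force: 68.7
```

```bash
python3 - <<'E'
from m import *
go(.5149+.0538*.1875,-.1575,.2744,93.08)
print(r.get_obs()['moment'])
E
```

```text
30.32 tcp [ 0.5246 -0.1415  0.2738] shift [-0.016  -0.0005 -0.0006] F [ 2.6 -1.9 -3.8] w 0.0173
yaw 93.04 tilt [-0.11 -0.02] az -0.04
[-0.33504173 -0.56895646  0.10627309]
```

arm_command(rows=[{"fingers": -1,"x": -0.003,"y": 0.0004,"z": 0.0005,"ax": 0,"ay": 0,"az": 0},{"fingers": -1,"x": -0.003,"y": 0,"z": 0,"ax": 0,"ay": 0,"az": 0},{"fingers": -1,"x": -0.003,"y": 0,"z": 0,"ax": 0,"ay": 0,"az": 0},{"fingers": -1,"x": -0.002,"y": 0,"z": 0,"ax": 0,"ay": 0,"az": 0},{"fingers": -1,"x": 0,"y": 0,"z": 0,"ax": 0,"ay": 0,"az": 0},{"fingers": -1,"x": 0,"y": 0,"z": 0,"ax": 0,"ay": 0,"az": 0}])

```text
clock: 30.82
tcp_pos: [0.5254, -0.1515, 0.2735]
orientation: [-2.159, -2.279, 0.002]
contact_force: [0.6, -0.6, -1.3]
grip_width: 0.0173
gripper_force: 68.9
```

arm_command(rows=[{"fingers": -1,"x": -0.002,"y": 0,"z": 0,"ax": 0,"ay": 0,"az": 0},{"fingers": -1,"x": -0.001,"y": 0,"z": 0,"ax": 0,"ay": 0,"az": 0},{"fingers": -1,"x": 0,"y": 0,"z": 0,"ax": 0,"ay": 0,"az": 0},{"fingers": -1,"x": 0,"y": 0,"z": 0,"ax": 0,"ay": 0,"az": 0}])

```text
clock: 31.15
tcp_pos: [0.5256, -0.1544, 0.2734]
orientation: [-2.159, -2.279, 0.002]
contact_force: [0.7, 0.9, -0.7]
grip_width: 0.0177
gripper_force: 68.9
```

Creep on until the shoulder meets the mouth.

arm_command(rows=[{"fingers": -1,"x": -0.001,"y": 0,"z": 0,"ax": 0,"ay": 0,"az": 0},{"fingers": -1,"x": -0.001,"y": 0,"z": 0,"ax": 0,"ay": 0,"az": 0},{"fingers": -1,"x": 0,"y": 0,"z": 0,"ax": 0,"ay": 0,"az": 0},{"fingers": -1,"x": 0,"y": 0,"z": 0,"ax": 0,"ay": 0,"az": 0}])

```text
clock: 31.48
tcp_pos: [0.5257, -0.1564, 0.2734]
orientation: [-2.159, -2.279, 0.002]
contact_force: [1.0, 0.4, -0.1]
grip_width: 0.0176
gripper_force: 69.0
```

arm_command(rows=[{"fingers": -1,"x": -0.001,"y": 0,"z": 0,"ax": 0,"ay": 0,"az": 0},{"fingers": -1,"x": 0,"y": 0,"z": 0,"ax": 0,"ay": 0,"az": 0},{"fingers": -1,"x": 0,"y": 0,"z": 0,"ax": 0,"ay": 0,"az": 0}])

```text
clock: 31.73
tcp_pos: [0.5258, -0.1574, 0.2734]
orientation: [-2.159, -2.279, 0.002]
contact_force: [0.1, 0.5, -0.9]
grip_width: 0.0174
gripper_force: 69.0
```

arm_command(rows=[{"fingers": -1,"x": -0.001,"y": 0,"z": 0,"ax": 0,"ay": 0,"az": 0},{"fingers": -1,"x": 0,"y": 0,"z": 0,"ax": 0,"ay": 0,"az": 0},{"fingers": -1,"x": 0,"y": 0,"z": 0,"ax": 0,"ay": 0,"az": 0}])

```text
clock: 31.98
tcp_pos: [0.5259, -0.1582, 0.2734]
orientation: [-2.159, -2.279, 0.002]
contact_force: [0.2, 1.0, -1.0]
grip_width: 0.0177
gripper_force: 69.0
```

arm_command(rows=[{"fingers": -1,"x": -0.001,"y": 0,"z": 0,"ax": 0,"ay": 0,"az": 0},{"fingers": -1,"x": 0,"y": 0,"z": 0,"ax": 0,"ay": 0,"az": 0},{"fingers": -1,"x": 0,"y": 0,"z": 0,"ax": 0,"ay": 0,"az": 0}])

```text
clock: 32.23
tcp_pos: [0.5259, -0.1583, 0.2734]
orientation: [-2.157, -2.279, 0.001]
contact_force: [-0.5, 4.4, 0.1]
grip_width: 0.0179
gripper_force: 69.1
```

```bash
python3 - <<'E'
from m import *
go(.5149+.0538*.1875,-.1605,.2744,93.08)
g=save('scene','s12')
cv2.imwrite('pics/c12.png',cv2.resize(g['frame'][105:185,265:355],(720,600)[:2],interpolation=cv2.INTER_CUBIC)[:,:,::-1])
E
```

```text
32.23 tcp [ 0.5259 -0.1583  0.2734] shift [-0.0021 -0.001  -0.001 ] F [-0.5  4.4  0.1] w 0.0179
yaw 93.15 tilt [-0.15  0.1 ] az 0.07
```

View pics/c12.png

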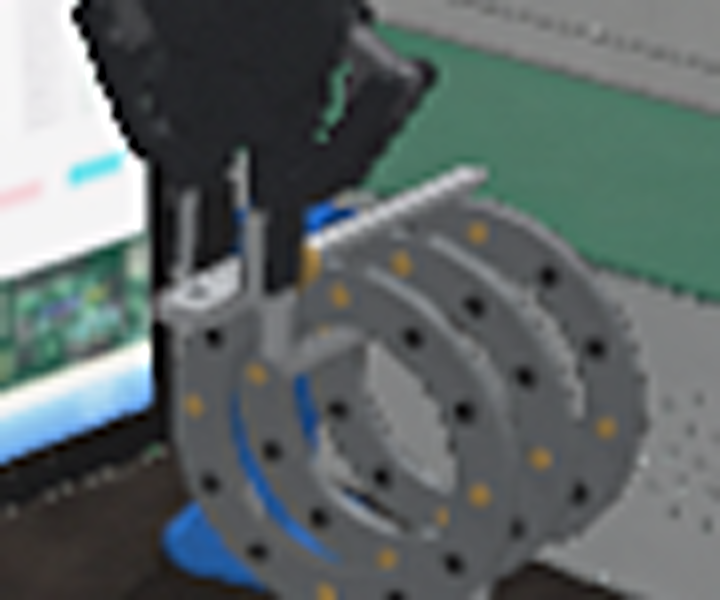

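arm_command(rows=[{"fingers": -1,"x": -0.0015,"y": 0,"z": 0,"ax": 0,"ay": 0,"az": 0},{"fingers": -1,"x": 0,"y": 0,"z": 0,"ax": 0,"ay": 0,"az": 0},{"fingers": -1,"x": 0,"y": 0,"z": 0,"ax": 0,"ay": 0,"az": 0}])

```text
clock: 32.53
tcp_pos: [0.5259, -0.1584, 0.2734]
orientation: [-2.155, -2.279, -0.001]
contact_force: [-1.3, 7.6, 0.7]
grip_width: 0.0177
gripper_force: 69.2
```

arm_command(rows=[{"fingers": -0.4,"x": 0,"y": 0,"z": 0,"ax": 0,"ay": 0,"az": 0},{"fingers": 0,"x": 0,"y": 0,"z": 0,"ax": 0,"ay": 0,"az": 0},{"fingers": 0,"x": 0,"y": 0,"z": 0,"ax": 0,"ay": 0,"az": 0},{"fingers": 0,"x": 0,"y": 0,"z": 0,"ax": 0,"ay": 0,"az": 0},{"fingers": 0,"x": 0,"y": 0,"z": -0.01,"ax": 0,"ay": 0,"az": 0},{"fingers": 0,"x": 0,"y": 0,"z": -0.03,"ax": 0,"ay": 0,"az": 0},{"fingers": 0,"x": 0,"y": 0,"z": -0.04,"ax": 0,"ay": 0,"az": 0},{"fingers": 0,"x": 0,"y": 0,"z": -0.04,"ax": 0,"ay": 0,"az": 0},{"fingers": 0,"x": 0.03,"y": 0,"z": 0,"ax": 0,"ay": 0,"az": 0},{"fingers": 0,"x": 0.04,"y": 0,"z": 0,"ax": 0,"ay": 0,"az": 0}])

```text
clock: 33.37
tcp_pos: [0.5238, -0.0943, 0.397]
orientation: [2.167, 2.269, 0.002]
contact_force: [0.6, 0.7, -0.8]
grip_width: 0.0425
gripper_force: 0.0
```

arm_command(rows=[{"fingers": 0,"x": 0.04,"y": 0,"z": 0,"ax": 0,"ay": 0,"az": 0},{"fingers": 0,"x": 0.04,"y": 0,"z": 0,"ax": 0,"ay": 0,"az": 0},{"fingers": 0,"x": 0.04,"y": 0,"z": 0,"ax": 0,"ay": 0,"az": 0},{"fingers": 0,"x": 0.02,"y": 0,"z": 0,"ax": 0,"ay": 0,"az": 0},{"fingers": 0,"x": 0,"y": 0,"z": 0,"ax": 0,"ay": 0,"az": 0}])

```text
clock: 33.78
tcp_pos: [0.5141, 0.055, 0.3951]
orientation: [-2.149, -2.289, -0.002]
contact_force: [0.2, -0.0, 0.7]
grip_width: 0.0431
gripper_force: 0.0
```

```bash
python3 - <<'E'
from m import *
g=save('scene','s13');f=save('top','t13')
a=cv2.resize(f['frame'][140:215,295:395],(600,300),interpolation=cv2.INTER_CUBIC);b=cv2.resize(g['frame'][110:185,255:405],(600,300),interpolation=cv2.INTER_CUBIC)
cv2.imwrite('pics/c13.png',np.vstack([a,b])[:,:,::-1])
E
```

```text
(no output)
```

View pics/c13.png

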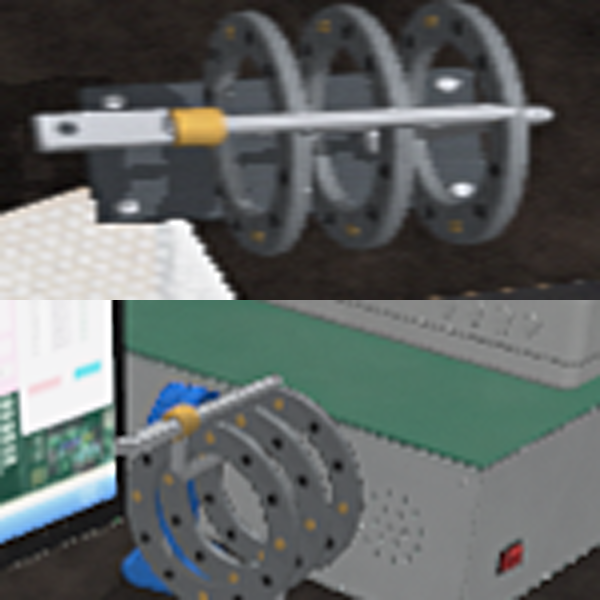

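```bash
python3 - <<'E'
from m import *
f=dict(np.load('pics/t13.npz'));W=cloud(f);m=(W[...,2]>.235)&(W[...,2]<.28)&(W[...,1]<-.1)&(W[...,1]>-.36)&(abs(W[...,0]-.5178+.0538*W[...,1])<.011)
P=W[m];print('y range',P[:,1].min(),P[:,1].max(),'z tab',np.median(P[P[:,1]>-.165][:,2]))
row=f['frame'][161,296:336];print(row.tolist())
a=dict(np.load('pics/scene0.npz'))['frame'].astype(int);b=dict(np.load('pics/s13.npz'))['frame'].astype(int)
d=np.abs(a-b).max(-1)>40;print('bystanders',d[195:240,205:260].sum(),d[305:345,195:240].sum())
E
```

```text
y range -0.31225949554555743 -0.12466790885988213 z tab 0.2613713529608247
[[29, 27, 23], [29, 25, 24], [27, 25, 20], [26, 21, 21], [23, 20, 20], [28, 24, 22], [29, 26, 24], [28, 25, 23], [31, 27, 24], [32, 28, 27], [28, 24, 24], [29, 25, 21], [26, 23, 21], [31, 30, 30], [33, 34, 34], [34, 33, 35], [37, 38, 39], [40, 41, 42], [45, 46, 49], [44, 45, 49], [50, 50, 55], [52, 57, 60], [55, 58, 62], [54, 57, 61], [54, 58, 62], [54, 56, 61], [59, 63, 69], [78, 83, 89], [82, 87, 94], [82, 87, 94], [81, 87, 94], [82, 87, 95], [78, 82, 89], [57, 58, 61], [68, 70, 72], [94, 96, 101], [99, 101, 106], [80, 83, 88], [82, 87, 94], [84, 88, 94]]
bystanders 198 0
```

```bash
python3 - <<'E'
from m import *
a=dict(np.load('pics/scene0.npz'))['frame'].astype(int);b=dict(np.load('pics/s13.npz'))['frame'].astype(int)
d=np.abs(a-b).max(-1)>40;ys,xs=np.nonzero(d[195:240,205:260]);print(np.bincount(xs+205,minlength=260)[205:])
ok=d[195:226,236:256].sum()
def orange(i):
    h=cv2.cvtColor(i[200:235,208:238].astype(np.uint8),cv2.COLOR_RGB2HSV);m=(h[...,0]<14)&(h[...,1]>170)&(h[...,2]>130);v,u=np.nonzero(m);return len(v),u.max(),v.min(),v.max()
print(ok,orange(a),orange(b))
if ok<10 and orange(a)[1:3]==orange(b)[1:3]: print(r.hand_in())
E
```

```text
[11 11 11 10 10  9 11 13 14 14 15 13 11 11 11  9  7  5  2  0  0  0  0  0
  0  0  0  0  0  0  0  0  0  0  0  0  0  0  0  0  0  0  0  0  0  0  0  0
  0  0  0  0  0  0  0]
0 (196, np.int64(25), np.int64(8), np.int64(32)) (200, np.int64(25), np.int64(8), np.int64(32))
the job is handed in; nothing more can be done
None
```

All three hoops hang on the hook arm, the keeper pin is pushed home up to its tab, the solder spool, tape roll and flux bottle did not move in the scene-camera comparison, and the job is handed in at about 34 s (no verdict returned).

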